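Draw the foot file out from under the dish and pot

ROBOT

A 6-joint arm with a two-finger parallel gripper is mounted at the origin on the work surface. World frame = base frame: x ahead of the robot, y to its left, z up, the work surface at z = 0. Lengths are in mm, angles in rad, forces in N, time in s.
With the tool pointing down it reaches from about 400 to 925 mm from the base axis. Payload 12.5 kg.
Tool frame: the origin (TCP) lies midway between the tips of the shut fingers; the grasp point (between the pads) lies 19 mm behind it; z points along the fingers, y is the direction in which the jaws open and shut (so a half turn about z gives the same grasp; the last joint's range is limited). The gripper opens to 95 mm and grips with 3 to 60 N. Pads are 20 mm wide; open, the fingers measure 119 mm over their backs; the gripper's body (75 mm by 180 mm) begins 59 mm behind the grasp point.
Start: joints at [1.074, 0.491, 1.559, -0, 1.092, -0.106], TCP at [238.067, 577.905, 185.361] pointing down, gripper open.
Joint ranges: [-3.1, 3.1], [-0.84, 2.19], [0.05, 2.79], [-1.13, 4.28], [0.06, 2.93], [-2.69, 2.69]. Speed limits (rad/s): [2.22, 2.22, 2.79, 3.14, 3.14, 3.14].

INTERFACE

Orientations are given as [roll, pitch, yaw] about the fixed x, y, z axes, in that order (R = Rz(yaw) Ry(pitch) Rx(roll)).
In Python, from cell import env gives the robot as it stands.
- The arm moves only by the tool drive_tool, never from a script. Its argument "increments" is a list of rows, each a list of 2 entries, a list of its own where there are three numbers: the shift along the tool's x, y, z as a fraction of full scale, then the turn, a rotation vector about the tool's x, y, z as a fraction of full scale. In form: [[[x, y, z], [ax, ay, az]], ...]. A call has 1 to 5 rows; each row shifts and turns the commanded pose from where the row before left it, along the tool's axes as they then stand; what a row does not reach is not made up. Full scale, the value 1, is 30 mm for a shift and 0.08 rad for a turn. A row lasts 1/12 s, in which the tool goes at most 41.7 mm and 7.16 degrees, less where a joint would pass 70% of its speed; a pose out of reach is approached as far as the arm can. A call with a number of a shift or a turn outside -1 to 1 is refused whole. A call with a gripper value outside its range is refused whole. "jaw" is the opening, from -1 (shut) to 1 (fully open), so that 0 is half open, set as the call begins (left out, the last holds). The fingers move at their own pace and stop on an object; the grip force is fixed at half the most. Time passes only in rows, so rows that do not move let the fingers close. It gives the time, the measured TCP pose, the force and the opening at its end, in the units of the state.
- env.state(): the state, without advancing time (a new reading comes with each control period).
- env.read_camera(name): name is "scene" or "top" or "wrist"; returns a dict with "pixels" (400x640x3 uint8, blue, green, red), "vertical_fov" (degrees; the focal length in pixels is half the picture's height over the tangent of half this angle, whatever the lens; pixels are square), "cx", "cy" (the principal point, pixels), "world_to_cam" (4x4, takes a point from world to camera coordinates). Camera axes: x right, y down, z forward; pixel columns grow to the right and rows downward; lengths in mm; the calibration is good to about 2 mm. A picture is of the moment at which its call begins. There is no depth.
- env.job_done(): hands the job in, once; it reports no verdict.
Trained networks look in a picture, given as the dict that the camera call returned (one of the last four; its "shot" number tells which), for a name from the list of things; names that differ only in an ending like _2 or _b are one class to them, and where a whole thing is asked for, a point or a joint stands for the part that bears it (a point fixed in the world has none). Each returns a list of dicts, best first, with "score" (0 to 1); they miss things now and then, are a little off and sometimes report something else, mostly with a low value. They report only what shows in the picture. A call takes as long as a camera call. They do not tell look-alikes from the thing itself.
- env.boxes_of(target, picture): "point" ([x, y, z] in mm, in world coordinates, good to about 4 mm: the middle of the surface that is visible of it).
- env.tip_of(target, picture): "point" ([x, y, z] in mm, in world coordinates, good to about 4 mm: a listed point, or the origin of a listed thing).
The state is a dict: "t": time; "joints": joint angles; "qvel": joint speeds; "tau": joint torques, N m; "eef_pos": TCP position; "tcp_rot": TCP orientation; "ft_force": force on the tool from outside, world axes, zero at the start; "moment": the same for the moment, N m; "opening": opening from 0.0 (shut) to 1.0 (fully open).
Only numpy, scipy, OpenCV 4.12 (cv2) and the standard library are available. Lean on these libraries where they do the work, as an engineer would, in place of code of your own. Each camera call takes 0.05 s, during which the arm holds its last target.

TASK

The wooden foot file lies at the bottom of a little stack on the marble bath ledge. Take it by the handle that sticks out under the chrome guard rail and slide it out towards you, letting the rail hold back the turquoise dish and the glass pot so that they settle upright on the marble, never lifted or toppled; do not bump the mixer whose spout hangs over the handle. Then lay the file flat and lengthwise between the side runners of the slatted teak rack on the ledge, setting it down rather than dropping it, and leave the canister and the nail brush where they are.

Things in the scene. Friction and masses are not known exactly. Their poses are not given: they have to be found in the camera images.
- ledge: Fixed pale marble slab on the tiled surround (the work surface), 200 deep x 1240 long x 80 high, running left-right before the robot. Origin: middle of its front (robot-side) lower edge, at work-surface height; x points across it, away from the robot to the tub; y along it to the left; z up; its top is at z = 80.
- mixer: Fixed chrome lever mixer on the ledge near its front edge, right of the stack. Origin: centre of its foot, on the marble; z up. Upright body 46 across (flange 60), 108 high; short lever on its -y side. The spout rises from its top and runs along its +y axis above the stack's front.
- file: Loose flat wooden foot file, 170 long x 11 thick, 90 g, on the marble under the rail, across the ledge, the dish on it. Origin: middle of its length, underside; x runs lengthwise from the handle end (-85, towards the robot) to the far end (+85); z up. Handle 26 wide from x = -85 to -30; paddle with dark abrasive faces 46 wide from -30 to 85.
- file_tail (a point): Middle of the far end of the foot file (x = 85, half thickness).
- dish: Loose round turquoise ceramic dish, upright wall, 84 across, 30 high, floor 5 thick, about 130 g. Origin: centre of its underside; z up. Starts on the paddle, 31 to 37 mm beyond the file's middle, its wall 1 to 12 mm behind the rail. It rides with the file until the rail holds it; the file then slides out and it settles 11 mm lower on the marble.
- pot: Loose lidded frosted-glass pot, 55 across, 59 high with its knob, about 100 g, standing in the middle of the dish; origin at the centre of its underside, z up.
- rack: Fixed slatted teak drying rack standing on the ledge, left or right of the stack. 140 long (x, across the ledge) x 106 wide (y) x 36 high. Origin: centre of its underside, on the marble; z up. Five cross slats, their tops 28 above the marble; the two side runners stand 8 higher than the slats and leave 82 between them. Ends are open, so the file's handle can stick out beyond the front (-x) end.
- soap_tray: Fixed white ceramic soap tray with a soap bar, 130 x 95 x 29, in the place on the other side of the stack from the rack. Origin: centre of the underside. Bystander.
- canister: Loose screw-top aluminium canister, 57 across, 62 high, on the ledge left of the stack. Origin: centre of the underside. Leave alone.
- brush: Loose wooden nail brush, 95 x 38 x 31, bristles down, on the ledge right of the stack, behind the mixer. Origin: centre of the underside. Leave alone.
- rail_mid (a point): Middle, on the axis, of the firm chrome guard rail on the ledge: a round bar 8 thick and 300 long, along the ledge's y, 22 behind the ledge's front edge. Its axis is 24 above the marble: 20 mm free below it, top at 28. A thin post at each end only. It stops the dish from coming forward; the file passes below.
- spout_mid (a point): Point on the spout's axis, 160 above the marble, at y = 145 from the mixer's foot. The spout is 22 thick, level from y = 50 to 240, then turns down to an outlet at y = 290, 112 above the marble. It hangs over the file's handle: a hand coming straight down hits it, so come from the robot's side, tool leaning back 25 to 40 deg (fingers down and away from the robot).
- file_handle (a point): Grip point of the foot file: on its centre line at x = -66, half thickness; 26 wide here. At the start the handle's end 40 to 50 mm stick out over the ledge's front edge, 80 mm above the surround, with nothing beside or below.
There are look-alikes about, which are no part of the job. Several things have the shape of the file; the one meant has the colours described above.

How it is judged:
By the outcome, as a careful person would: the job done as asked, in the order asked, and still so for the second after the job is handed in, with the robot touching nothing.
It also fails if it takes over 46 s, if anything falls off the work surface, if the arm or the gripper's body presses on something with over 40 N, if the wrist force passes 120 N, or if a joint passes its speed limit or range.

## Working session

There is one attempt and no reset: what is moved stays moved. The work goes in short steps, Python scripts to look and compute and a tool call to move; the robot and the scene stay as the last step left them, time stands still between calls to the robot, and variables do not carry over. Pictures are saved under pics/ and viewed, and the job is handed in when it is done.

Besides the shell and the picture viewer there is one more tool, called as a command line: name --argument value ..., lists and objects as JSON in quotes. drive_tool: Moves the arm, as the interface text tells. Its arguments: {"type":"object","properties":{"increments":{"type":"array","items":{"type":"array"}},"jaw":{"type":"number"}},"required":["increments"]}

```bash
ls; mkdir -p pics; cat > h.py <<'E'
import numpy as np, cv2
from cell import env
def shot(n,f=None):
    p=env.read_camera(n)
    if f: cv2.imwrite('pics/'+f,p['pixels'])
    return p
def proj(p,X):
    f=200/np.tan(np.radians(p['vertical_fov'])/2); c=np.array(p['world_to_cam'])@np.r_[X,1]
    return np.array([p['cx']+f*c[0]/c[2],p['cy']+f*c[1]/c[2]])
def ray(p,uv,z):
    f=200/np.tan(np.radians(p['vertical_fov'])/2); W=np.linalg.inv(np.array(p['world_to_cam']))
    d=W[:3,:3]@np.array([(uv[0]-p['cx'])/f,(uv[1]-p['cy'])/f,1]); o=W[:3,3]
    return o+d*(z-o[2])/d[2]
E
python3 - <<'E'
from h import *
s=env.state();print(s)
a=shot('scene','s1.png');b=shot('top','t1.png')
for n,p in(('s',a),('t',b)):
  print(n,np.linalg.inv(p['world_to_cam'])[:3,3].round())
  for k in ['file','file_handle','file_tail','rack','rail_mid','mixer','spout_mid','ledge','dish','pot','canister','brush','soap_tray']:
    print(k,[(np.round(d['point']),round(d['score'],2),proj(p,d['point']).round()) for d in env.tip_of(k,p)[:4]])
E
```

```text
pics
{'t': 0.0, 'joints': array([ 1.07441050e+00,  4.91563025e-01,  1.55944452e+00,  3.23341553e-06,
        1.09165807e+00, -1.05614441e-01]), 'qvel': array([ 1.52013225e-03, -8.55154493e-04,  1.31824909e-03, -5.08434928e-04,
        3.51374796e-05, -3.20441257e-04]), 'tau': array([-4.26566512e-04, -6.12640572e+01, -2.58187419e+01,  6.92199077e-02,
        4.81659151e-02, -1.29475206e-04]), 'eef_pos': array([237.92495973, 577.6591287 , 184.76129795]), 'tcp_rot': array([-3.14052597e+00, -1.15961940e-04,  2.75081971e+00]), 'ft_force': array([-0.40010588,  0.04997208, -1.44017181]), 'moment': array([-0.02006654,  0.04614049,  0.02461497]), 'opening': 0.9990988736647022}
s [1357.  111.  763.]
file [(array([500., 244.,   2.]), 0.84, array([416., 224.])), (array([460.,  38.,  -2.]), 0.71, array([340., 207.]))]
file_handle [(array([462.,  98.,   7.]), 0.97, array([362., 207.])), (array([545., 206.,   6.]), 0.61, array([401., 233.]))]
file_tail [(array([429., 295.,   6.]), 0.96, array([434., 207.])), (array([454., -54.,   7.]), 0.79, array([307., 200.])), (array([770., -12.,  87.]), 0.6, ar
[... 1853 characters left out ...]
20.]))]
rail_mid [(array([673.,  68., 102.]), 0.56, array([283., 159.]))]
mixer []
spout_mid [(array([629.,  14., 243.]), 0.74, array([310., 165.])), (array([764., 191.,  78.]), 0.34, array([225., 119.])), (array([748., 285.,  82.]), 0.2, array([180., 126.]))]
ledge [(array([645.,  40.,   3.]), 0.92, array([297., 181.]))]
dish [(array([722.,  -4.,  89.]), 0.6, array([318., 138.]))]
pot [(array([719.,  -6.,  97.]), 0.61, array([319., 138.]))]
canister [(array([763., 190.,  82.]), 0.76, array([226., 119.]))]
brush [(array([673.,  64., 103.]), 0.54, array([285., 159.]))]
soap_tray [(array([ 736., -225.,   82.]), 0.92, array([422., 133.])), (array([773., -10.,  86.]), 0.27, array([321., 115.]))]
```

```bash
python3 - <<'E'
import cv2
t=cv2.imread('pics/t1.png');s=cv2.imread('pics/s1.png')
cv2.imwrite('pics/t1c.png',cv2.resize(t[90:230,150:450],None,fx=2.6,fy=2.6,interpolation=2))
cv2.imwrite('pics/s1c.png',cv2.resize(s[140:310,180:500],None,fx=2.5,fy=2.5,interpolation=2))
E
```

```text
(no output)
```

View pics/t1.png

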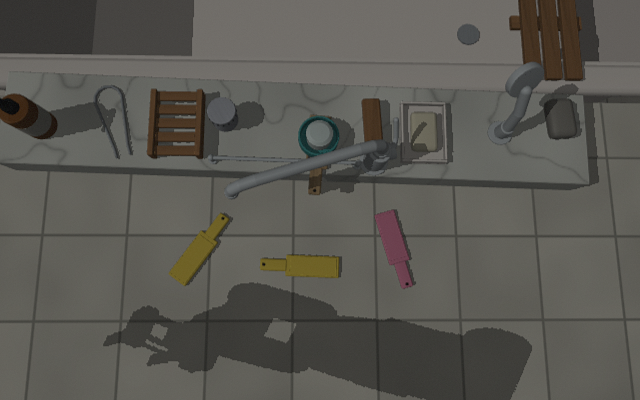

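View pics/t1c.png

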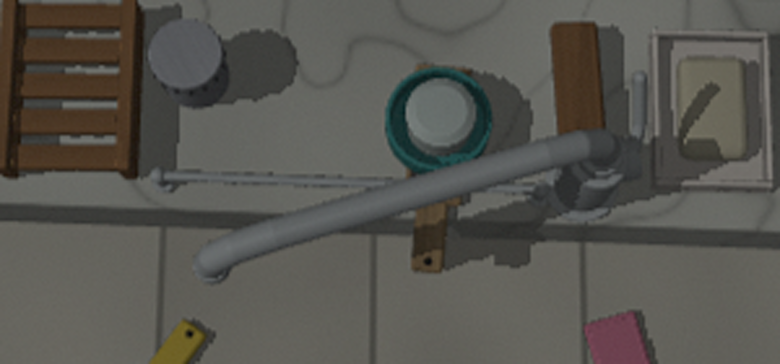

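View pics/s1c.png

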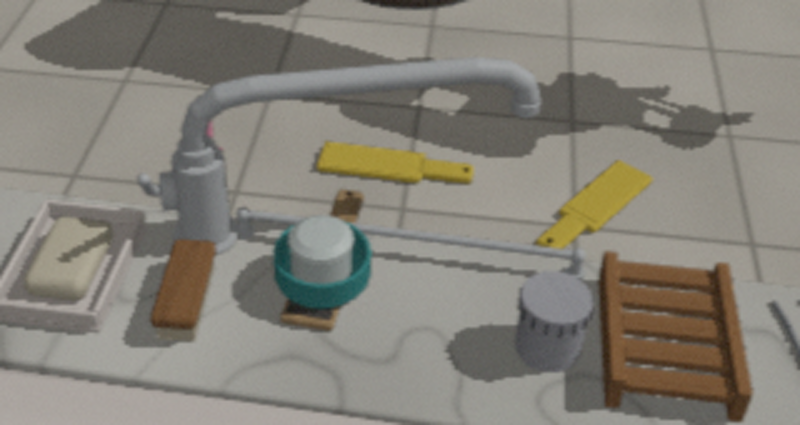

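Candidates in the top view: two yellow files at (299,266) and (201,250), a pink one at (393,249), and the brush at (372,120). The natural-wood handle at (315,182), under the spout with the turquoise dish on the paddle, matches the description. I'll check it in a close crop and measure it.

```bash
python3 - <<'E'
from h import *
b=shot('top','t2.png');c=b['pixels']
def crop(x0,y0,w,h,k,f): cv2.imwrite('pics/'+f,cv2.resize(c[y0:y0+h,x0:x0+w],None,fx=k,fy=k,interpolation=cv2.INTER_CUBIC))
crop(290,100,60,100,6,'t2f.png'); crop(140,80,110,90,7,'t2r.png')
w=shot('wrist','w1.png')
pr=lambda uv,z: ray(b,uv,z).round(1)
print(b['vertical_fov'],b['cx'],b['cy'])
import itertools
for k in ['file_handle','file_tail','file','rack','rail_mid','spout_mid','dish']:
  print(k,[(np.round(d['point']),round(d['score'],2)) for d in env.tip_of(k,b)[:5]])
E
```

```text
43.75668336283333 317.65271761588184 180.83928911367298
file_handle [(array([625.,   3.,  82.]), 0.78), (array([ 428., -195.,    8.]), 0.75), (array([552., 206.,   9.]), 0.58), (array([464.,  96.,   6.]), 0.57)]
file_tail [(array([457., -50.,   6.]), 0.96), (array([ 576., -153.,   10.]), 0.69), (array([427., 291.,   7.]), 0.68), (array([772.,  -6.,  83.]), 0.57)]
file [(array([464.,  32.,   1.]), 0.9), (array([686.,  -5.,  82.]), 0.85), (array([496., 246.,  -4.]), 0.65), (array([ 497., -171.,   -5.]), 0.58)]
rack [(array([748., 285.,  80.]), 0.79)]
rail_mid [(array([669.,  68., 105.]), 0.76)]
spout_mid [(array([623.,   2.,  88.]), 0.67), (array([628.,  16., 240.]), 0.64)]
dish [(array([720.,  -4.,  90.]), 0.75)]
```

View pics/t2f.png

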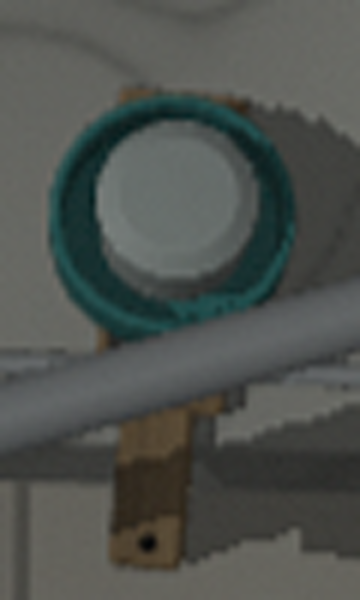

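View pics/t2r.png

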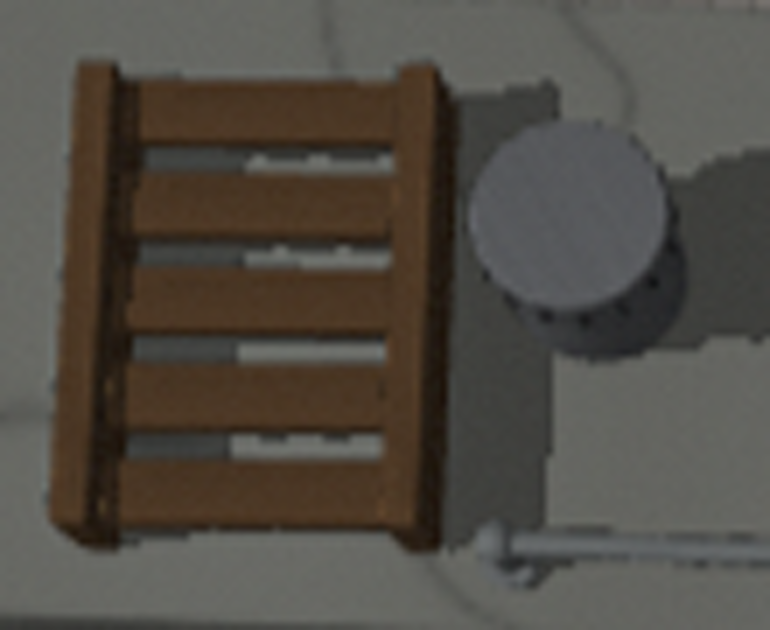

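View pics/w1.png

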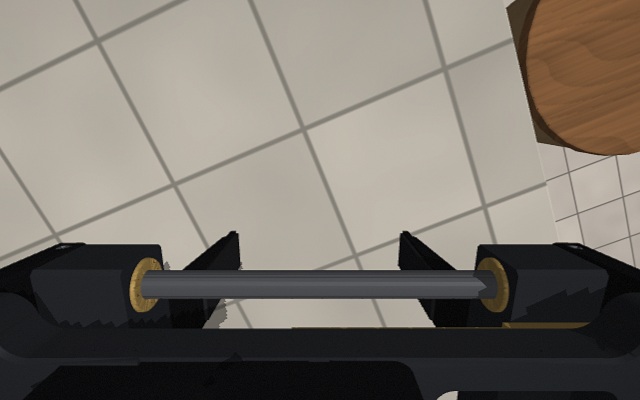

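The close crop shows a bare wood handle with its hanging hole at top (314.5,190.5). The paddle lies under the turquoise dish, so this is the right file. Next I compute the poses from pixels.

```bash
python3 - <<'E'
from h import *
b=shot('top');
F=lambda u,v:(290+u/6-.4,100+v/6-.4); G=lambda u,v:(140+u/7-.4,80+v/7-.4)
P=lambda uv,z: ray(b,uv,z).round(1)
print('handle end L,R',P(F(108,562),91),P(F(182,568),91),'hole',P(F(148,543),91))
print('handle edges up',P(F(122,425),91),P(F(190,410),91))
print('tail',P(F(122,90),91),P(F(248,102),91))
print('ledge front',P(F(50,445),80),P(F(300,452),80))
print('dish',P(F(172,215),121))
print('rack far outerL/innerL/innerR/outerR',[P(G(*q),116) for q in((80,62),(117,65),(400,65),(438,65))])
print('rack near',[P(G(*q),116) for q in((52,520),(88,523),(385,522),(420,525))])
print('rail L end',P(G(490,545),104))
a=shot('scene')
# spout axis: top view pixels
print('spout ends z240',P((232,190),240),P((380,146),240))
for n in('wrist',):
  p=shot(n); print(env.state()['t'])
E
```

```text
handle end L,R [604.   17.1  91. ] [602.1  -8.1  91. ] hole [610.6   3.5  91. ]
handle edges up [651.6  12.5  91. ] [657.1 -10.8  91. ]
tail [771.6  12.9  91. ] [767.7 -31.3  91. ]
ledge front [646.7  37.2  80. ] [644.8 -49.5  80. ]
dish [717.8  -3.6 121. ]
rack far outerL/innerL/innerR/outerR [array([815.6, 339. , 116. ]), array([814.8, 328.3, 116. ]), array([815.9, 246.1, 116. ]), array([816., 235., 116.])]
rack near [array([677.7, 338.4, 116. ]), array([676.9, 328.2, 116. ]), array([678. , 244.1, 116. ]), array([677.2, 234.1, 116. ])]
rail L end [674.3 216.3 104. ]
spout ends z240 [584.6 149.8 240. ] [ 665.5 -109.3  240. ]
2.0
```

```bash
cat > plan.py <<'E'
import sys,json
from h import *
from scipy.spatial.transform import Rotation as R, Slerp
def Rt(psi,th):
    z=np.array([np.cos(psi)*np.sin(th),np.sin(psi)*np.sin(th),-np.cos(th)]);y=np.array([-np.sin(psi),np.cos(psi),0]);return R.from_matrix(np.c_[np.cross(y,z),y,z])
def cur():
    s=env.state(); return np.array(s['eef_pos']),R.from_euler('xyz',s['tcp_rot']),s
def plan(p,r,p2,r2,n):
    sl=Slerp([0,1],R.concatenate([r,r2]));out=[]
    for i in range(1,n+1):
        tp=p+(p2-p)*0; 
    P=p.copy();Q=r
    for i in range(1,n+1):
        tp=p+(np.array(p2)-p)*i/n; tq=sl(i/n)
        d=Q.inv().apply(tp-P)/30; w=(Q.inv()*tq).as_rotvec()/.08
        d=d.round(2);w=w.round(2);out.append([d.tolist(),w.tolist()])
        P=P+Q.apply(d*30);Q=Q*R.from_rotvec(w*.08)
    return out,P,Q
def show(stages):
    p,r,s=cur(); print('t',s['t'],'pos',p.round(1),'zdir',r.as_matrix()[:,2].round(3),'y',r.as_matrix()[:,1].round(3),'F',s['ft_force'].round(1),'op',round(s['opening'],3),'j',s['joints'].round(2))
    for (x,psi,th,n) in stages:
        o,p,r=plan(p,r,np.array(x,float),Rt(psi,th),n)
        for i in range(0,len(o),5): print(json.dumps(o[i:i+5]))
E
python3 - <<'E'
from plan import *
show([((400,280,185),-.08,0,13),((500,5,150),-.08,.64,13)])
E
```

```text
t 2.0 pos [238.  577.9 185.4] zdir [ 0.  0. -1.] y [0.381 0.925 0.   ] F [-0.2  0.8  0. ] op 1.001 j [ 1.07  0.49  1.56 -0.    1.09 -0.11]
[[[-0.67, -0.55, 0.0], [0.0, 0.0, -0.3]], [[-0.67, -0.56, 0.0], [0.0, 0.0, -0.3]], [[-0.64, -0.58, 0.0], [0.0, 0.0, -0.3]], [[-0.64, -0.6, 0.0], [0.0, 0.0, -0.29]], [[-0.62, -0.61, 0.0], [0.0, 0.0, -0.3]]]
[[[-0.6, -0.62, 0.01], [0.0, 0.0, -0.3]], [[-0.59, -0.64, -0.0], [0.0, 0.0, -0.3]], [[-0.58, -0.65, -0.0], [0.0, 0.0, -0.3]], [[-0.56, -0.67, -0.0], [0.0, 0.0, -0.3]], [[-0.54, -0.68, -0.0], [0.0, 0.0, -0.3]]]
[[[-0.52, -0.69, -0.0], [0.0, 0.0, -0.3]], [[-0.51, -0.71, 0.0], [0.0, 0.0, -0.29]], [[-0.49, -0.71, 0.0], [0.0, 0.0, -0.3]]]
[[[-0.31, -0.68, 0.09], [-0.0, -0.62, -0.0]], [[-0.31, -0.69, 0.11], [-0.0, -0.61, -0.0]], [[-0.3, -0.68, 0.12], [-0.0, -0.62, -0.0]], [[-0.3, -0.68, 0.13], [-0.0, -0.61, -0.0]], [[-0.29, -0.68, 0.15], [-0.0, -0.62, -0.0]]]
[[[-0.28, -0.69, 0.16], [-0.0, -0.61, -0.0]], [[-0.27, -0.68, 0.18], [-0.0, -0.62, -0.0]], [[-0.27, -0.68, 0.19], [-0.0, -0.61, -0.0]], [[-0.25, -0.68, 0.2], [-0.0, -0.62, -0.0]], [[-0.24, -0.69, 0.22], [-0.0, -0.61, -0.0]]]
[[[-0.24, -0.68, 0.22], [-0.0, -0.62, -0.0]], [[-0.22, -0.68, 0.24], [-0.0, -0.61, -0.0]], [[-0.21, -0.68, 0.25], [-0.0, -0.62, -0.0]]]
```

drive_tool --increments '[[[-0.67, -0.55, 0], [0, 0, -0.3]], [[-0.67, -0.56, 0], [0, 0, -0.3]], [[-0.64, -0.58, 0], [0, 0, -0.3]], [[-0.64, -0.6, 0], [0, 0, -0.3]], [[-0.62, -0.61, 0], [0, 0, -0.3]]]' --jaw 0.0

```text
t: 2.42
eef_pos: [300.8, 462.1, 185.4]
tcp_rot: [3.141, 0.0, 2.872]
ft_force: [0.7, 0.5, -0.7]
opening: 0.706
```

drive_tool --increments '[[[-0.6, -0.62, 0], [0, 0, -0.3]], [[-0.59, -0.64, 0], [0, 0, -0.3]], [[-0.58, -0.65, 0], [0, 0, -0.3]], [[-0.56, -0.67, 0], [0, 0, -0.3]], [[-0.54, -0.68, 0], [0, 0, -0.3]]]'

```text
t: 2.83
eef_pos: [363.3, 347.7, 185.5]
tcp_rot: [3.141, 0.0, 2.992]
ft_force: [-0.1, 1.5, -0.2]
opening: 0.502
```

drive_tool --increments '[[[-0.52, -0.69, 0], [0, 0, -0.3]], [[-0.51, -0.71, 0], [0, 0, -0.3]], [[-0.49, -0.71, 0], [0, 0, -0.3]]]'

```text
t: 3.08
eef_pos: [400.5, 279.0, 185.5]
tcp_rot: [3.141, 0.0, 3.064]
ft_force: [-0.2, 0.3, -0.4]
opening: 0.498
```

Tracking is accurate, so I carry on to the pose in front of the handle.

drive_tool --increments '[[[-0.31, -0.68, 0.09], [0, -0.62, 0]], [[-0.31, -0.69, 0.11], [0, -0.61, 0]], [[-0.3, -0.68, 0.12], [0, -0.62, 0]], [[-0.3, -0.68, 0.13], [0, -0.61, 0]], [[-0.29, -0.68, 0.15], [0, -0.62, 0]]]'

```text
t: 3.5
eef_pos: [439.2, 173.6, 172.1]
tcp_rot: [3.141, 0.249, 3.063]
ft_force: [0.4, -0.1, 0.1]
opening: 0.498
```

drive_tool --increments '[[[-0.28, -0.69, 0.16], [0, -0.61, 0]], [[-0.27, -0.68, 0.18], [0, -0.62, 0]], [[-0.27, -0.68, 0.19], [0, -0.61, 0]], [[-0.25, -0.68, 0.2], [0, -0.62, 0]], [[-0.24, -0.69, 0.22], [0, -0.61, 0]]]'

```text
t: 3.92
eef_pos: [477.6, 67.8, 158.7]
tcp_rot: [3.141, 0.495, 3.063]
ft_force: [0.2, -0.2, 0.9]
opening: 0.501
```

drive_tool --increments '[[[-0.24, -0.68, 0.22], [0, -0.62, 0]], [[-0.22, -0.68, 0.24], [0, -0.61, 0]], [[-0.21, -0.68, 0.25], [0, -0.62, 0]]]'

```text
t: 4.17
eef_pos: [491.9, 30.8, 161.7]
tcp_rot: [3.137, 0.564, 3.062]
ft_force: [0.7, 0.3, 0.6]
opening: 0.503
```

```bash
python3 - <<'E'
from plan import *
w=shot('wrist','w2.png')
for k in ['file_handle','file','spout_mid','file_tail']:
  print(k,[(np.round(d['point']),round(d['score'],2),proj(w,d['point']).round()) for d in env.tip_of(k,w)[:4]])
for X in ((603,4.5,91),(604,17.1,91),(602.1,-8.1,91),(610.6,3.5,91)): print(proj(w,X).round(1))
show([((590,4,100),-.08,.64,5),((627,2.6,73.5),-.08,.64,5)])
E
```

```text
file_handle [(array([463., 102.,   4.]), 0.91, array([389.,  83.])), (array([ 434., -190.,    5.]), 0.91, array([79., 76.])), (array([620.,   8.,  85.]), 0.88, array([307., 251.])), (array([551., 211.,   6.]), 0.87, array([478., 152.]))]
file [(array([685.,  -3.,  79.]), 0.97, array([304., 276.])), (array([463.,  35.,  -0.]), 0.76, array([320.,  86.])), (array([ 497., -172.,   -2.]), 0.73, array([135., 130.])), (array([492., 243.,   0.]), 0.6, array([525.,  98.]))]
spout_mid []
file_tail [(array([431., 296.,   6.]), 0.97, array([623.,  28.])), (array([ 578., -156.,    2.]), 0.69, array([178., 185.])), (array([452., -51.,   9.]), 0.62, array([229.,  85.]))]
[302.3 247. ]
[313.6 247. ]
[290.9 247.1]
[302.2 251. ]
t 4.4167 pos [491.8  32.7 161.8] zdir [ 0.533 -0.036 -0.845] y [0.076 0.997 0.005] F [-0.   0.2 -0.4] op 0.499 j [-0.07  0.2   2.3  -0.01  0.08 -1.55]
[[[-0.34, -0.14, 0.7], [0.02, -0.19, 0.0]], [[-0.34, -0.14, 0.71], [0.01, -0.19, 0.0]], [[-0.32, -0.15, 0.72], [0.02, -0.19, 0.0]], [[-0.31, -0.14, 0.72], [0.01, -0.2, 0.0]], [[-0.3, -0.13, 0.72], [0.02, -0.19, 0.0]]]
[[[-0.09, 0.01, 0.29], [-0.0, 0.0, 0.0]], [[-0.1, 0.01, 0.29], [-0.0, 0.0, 0.0]], [[-0.09, 0.01, 0.29], [-0.0, 0.0, 0.0]], [[-0.09, 0.01, 0.29], [-0.0, 0.0, 0.0]], [[-0.1, 0.01, 0.29], [-0.0, 0.0, 0.0]]]
```

View pics/w2.png

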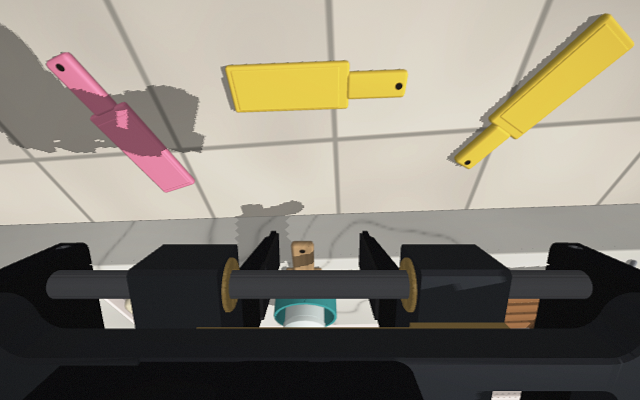

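View: the handle of the wooden file is at (302,250) between the fingers, matching my projection. Joint 5 is at its lower limit here, so lean is limited when the arm is retracted. I'll keep lean ≈0.56 and fit the planar kinematics to check the pull range.

```bash
python3 - <<'E'
from plan import *
s=env.state();print(s['joints'],s['eef_pos'],s['tcp_rot'])
show([((575,4,112),-.08,.56,5)])
E
```

```text
[-0.06749578  0.20023715  2.30135733 -0.00578315  0.07649406 -1.55498228] [491.7839722   32.67315239 161.77247109] [3.13568611 0.56347793 3.06221156]
t 4.4167 pos [491.8  32.7 161.8] zdir [ 0.533 -0.036 -0.845] y [0.076 0.997 0.005] F [-0.   0.2 -0.4] op 0.499 j [-0.07  0.2   2.3  -0.01  0.08 -1.55]
[[[-0.3, -0.15, 0.58], [0.02, 0.01, 0.0]], [[-0.31, -0.15, 0.59], [0.01, 0.01, 0.0]], [[-0.3, -0.15, 0.58], [0.02, 0.01, 0.0]], [[-0.31, -0.15, 0.58], [0.01, 0.0, 0.01]], [[-0.3, -0.14, 0.59], [0.02, 0.01, -0.0]]]
```

drive_tool --increments '[[[-0.3, -0.15, 0.58], [0, 0, 0]], [[-0.3, -0.15, 0.58], [0, 0, 0]], [[-0.3, -0.15, 0.58], [0, 0, 0]], [[-0.3, -0.15, 0.58], [0, 0, 0]], [[-0.3, -0.15, 0.58], [0, 0, 0]]]'

```text
t: 4.83
eef_pos: [577.5, 3.3, 121.3]
tcp_rot: [3.131, 0.549, 3.063]
ft_force: [-0.3, 0.1, 0.2]
opening: 0.5
```

```bash
python3 - <<'E'
from plan import *
from scipy.optimize import least_squares
s=env.state();print(s['joints'],s['eef_pos'],s['tcp_rot'])
D=[((.4912,1.5594,1.0917),(625,185.36)),((.20024,2.30136,.07649),(np.hypot(491.78,32.67),161.77))]
j=s['joints'];D.append(((j[1],j[2],j[4]),(np.hypot(*s['eef_pos'][:2]),s['eef_pos'][2])))
def fk(q,x):
    a,h,L1,L2,Lt=x; s1,s2,s3=q[0],q[0]+q[1],sum(q)
    return np.array([a+L1*np.sin(s1)+L2*np.sin(s2)+Lt*np.sin(s3),h+L1*np.cos(s1)+L2*np.cos(s2)+Lt*np.cos(s3)])
f=lambda x:np.concatenate([fk(q,x)-np.array(y) for q,y in D])
r=least_squares(f,[0,300,450,450,300]);print(r.x,f(r.x),r.jac.shape,np.linalg.svd(r.jac)[1])
x=r.x
def ik(R,z,th):
    g=least_squares(lambda q:np.r_[fk(q,x)-[R,z],(np.pi-sum(q)-th)*300],[.3,2,.4]);return g.x,abs(g.fun).max()
for th in(.45,.5,.54,.56,.6,.64):
  for R,z in((627,74),(507,74),(500,74),(490,74),(500,100)): 
    q,e=ik(R,z,th);print(th,R,z,q.round(2),round(e,1))
E
```

```text
[-0.12740125  0.38124039  2.15787659  0.57778494  0.06553798 -2.18966521] [577.51650061   3.32195404 121.33723312] [3.1314913  0.54851785 3.06346429]
[ 48.8529075   66.26141576 578.89983369 341.87032759 233.57377356] [ 0.01391365 -0.02631762  0.05969083  0.14915459 -0.07360448 -0.12283698] (6, 5) [3.15319149 2.17840452 0.53776169 0.13682221 0.06347384]
0.45 627 74 [0.52 2.04 0.14] 0.0
0.45 507 74 [ 0.4   2.35 -0.05] 0.0
0.45 500 74 [ 0.39  2.36 -0.07] 0.0
0.45 490 74 [ 0.38  2.39 -0.08] 0.0
0.45 500 100 [0.34 2.32 0.03] 0.0
0.5 627 74 [0.52 2.07 0.05] 0.0
0.5 507 74 [ 0.4   2.38 -0.14] 0.0
0.5 500 74 [ 0.4   2.4  -0.15] 0.0
0.5 490 74 [ 0.39  2.42 -0.17] 0.0
0.5 500 100 [ 0.34  2.36 -0.05] 0.0
0.54 627 74 [ 0.52  2.1  -0.01] 0.0
0.54 507 74 [ 0.41  2.41 -0.21] 0.0
0.54 500 74 [ 0.4   2.43 -0.23] 0.0
0.54 490 74 [ 0.39  2.45 -0.24] 0.0
0.54 500 100 [ 0.34  2.38 -0.12] 0.0
0.56 627 74 [ 0.52  2.11 -0.05] 0.0
0.56 507 74 [ 0.41  2.42 -0.25] 0.0
0.56 500 74 [ 0.4   2.44 -0.26] 0.0
0.56 490 74 [ 0.4   2.47 -0.28] 0.0
0.56 500 100 [ 0.34  2.4  -0.16] 0.0
0.6 627 74 [ 0.52  2.14 -0.11] 0.0
0.6 507 74 [ 0.42  2.45 -0.33] 0.0
0.6 500 74 [ 0.41  2.47 -0.34] 0.0
0.6 490 74 [ 0.4   2.5  -0.36] 0.0
0.6 500 100 [ 0.34  2.43 -0.23] 0.0
0.64 627 74 [ 0.52  2.16 -0.18] 0.0
0.64 507 74 [ 0.42  2.48 -0.4 ] 0.0
0.64 500 74 [ 0.42  2.5  -0.42] 0.0
0.64 490 74 [ 0.41  2.53 -0.44] 0.0
0.64 500 100 [ 0.35  2.45 -0.3 ] 0.0
```

```bash
cat > kin.py <<'E'
from plan import *
from scipy.optimize import least_squares
X=np.array([48.85,66.26,578.9,341.87,233.57]); SG=1
def fk(q,x=None,sg=None):
    a,h,L1,L2,Lt=X if x is None else x; sg=SG if sg is None else sg
    s2=q[1]+q[2]; B=R.from_euler('z',q[0]); e=R.from_euler('y',s2)
    r=B*e*R.from_euler('z',sg*q[3])*R.from_euler('y',q[4])*R.from_euler('z',q[5]+np.pi/2)
    p=B.apply([a+L1*np.sin(q[1])+L2*np.sin(s2),0,h+L1*np.cos(q[1])+L2*np.cos(s2)])+r.apply([0,0,Lt])
    return p,r
def ik(p,r,q0):
    g=least_squares(lambda q:np.r_[fk(q)[0]-p,(fk(q)[1].inv()*r).as_rotvec()*300],q0);return g.x,abs(g.fun).max()
def jpath(qs,p=None,r=None):
    if p is None: p,r,_=cur()
    out=[];P,Q=p,r
    for q in qs:
        tp,tq=fk(q); d=(Q.inv().apply(tp-P)/30).round(2);w=((Q.inv()*tq).as_rotvec()/.08).round(2)
        out.append([d.tolist(),w.tolist()]);P=P+Q.apply(d*30);Q=Q*R.from_rotvec(w*.08)
    print('max',max(abs(np.array([sum(o,[]) for o in out])).max(0)))
    for i in range(0,len(out),5): print(json.dumps(out[i:i+5]))
E
python3 - <<'E'
from kin import *
D=[([1.07441,.49156,1.55944,0,1.09166,-.10561],[238,577.9,185.3],[-3.1405,0,2.7508]),
([-0.06749578,0.20023715,2.30135733,-0.00578315,0.07649406,-1.55498228],[491.7839722,32.67315239,161.77247109],[3.13568611,0.56347793,3.06221156]),
([-0.12740125,0.38124039,2.15787659,0.57778494,0.06553798,-2.18966521],[577.51650061,3.32195404,121.33723312],[3.1314913,0.54851785,3.06346429])]
for sg in(1,-1):
  f=lambda x:np.concatenate([np.r_[fk(q,x,sg)[0]-p,(fk(q,x,sg)[1].inv()*R.from_euler('xyz',e)).as_rotvec()*300] for q,p,e in D])
  g=least_squares(f,X);print(sg,g.x.round(2),g.fun.round(1))
E
```

```text
1 [-90.75 127.73 680.7  434.3  336.09] [ 55.1 -36.8   5.8   0.   -0.    0.   -9.4 -65.4   0.6   0.    0.    0.
   2.8 -65.5  -6.4   0.   -0.    0. ]
-1 [232.54 -12.32 427.05 219.77  84.17] [ 6.150e+01 -2.490e+01 -6.800e+00  0.000e+00 -0.000e+00  0.000e+00
  8.000e-01 -6.590e+01 -3.000e+00  3.000e-01 -0.000e+00 -3.500e+00
 -2.270e+01 -7.740e+01  9.800e+00 -1.850e+01 -1.320e+01  3.459e+02]
```

```bash
sed -i 's/    a,h,L1,L2,Lt=X if/    a,h,L1,L2,Lt,b=X if/; s/np.sin(s2),0,h/np.sin(s2),b,h/' kin.py
cat > fit.py <<'E'
import kin; from kin import *
D=[([1.07441,.49156,1.55944,0,1.09166,-.10561],[238,577.9,185.3],0),
([-0.06749578,0.20023715,2.30135733,-0.00578315,0.07649406,-1.55498228],[491.7839722,32.67315239,161.77247109],0),
([-0.12740125,0.38124039,2.15787659,0.57778494,0.06553798,-2.18966521],[577.51650061,3.32195404,121.33723312],0)]
f=lambda x:np.concatenate([np.r_[fk(q,x)[0]-p] for q,p,e in D])
g=least_squares(f,[0,180,600,500,250,66],x_scale=100)
if __name__=='__main__': print(g.x.round(2),g.fun.round(2),np.linalg.svd(g.jac)[1])
E
python3 fit.py
```

```text
[ 49.82  66.84 570.41 341.02 226.55  66.8 ] [-0.86  0.19  0.31 -0.45  0.96 -0.98  0.53 -1.86  0.67] [3.15222987 2.17870363 1.73212756 0.5416769  0.13674267 0.06571474]
```

```bash
sed -i 's/^X=.*; SG=1/X=np.array([49.82,66.84,570.41,341.02,226.55,66.8]); SG=1/' kin.py
python3 - <<'E'
from kin import *
p,r,s=cur(); q0=s['joints']; print(fk(q0)[0]-p)
q1=np.array([-.07,.20,2.29,.58,.12,-2.10]); q2=np.array([-.07,.20,2.29,np.pi,.12,-1.55])
qs=[q0+(q1-q0)*i/8 for i in range(1,9)]+[q1+(q2-q1)*i/32 for i in range(1,33)]
jpath(qs,p,r)
for q in(q1,q2): print(fk(q)[0].round(),fk(q)[1].as_matrix()[:,1:].round(2).tolist())
# grasp IK in flipped
for th in(.56,.6,.64):
  for P in((627,2.6,73.5),(500,12,73.5),(450,250,130),(640,286,100)):
    ps=-.08 if P[1]<100 else 0
    rr=Rt(ps,th)*R.from_euler('z',np.pi); q,e=ik(np.array(P,float),rr,[0,.4,2.3,np.pi,.2,-1.5]);print(th,P,q.round(2),round(e,1))
E
```

```text
[ 0.52572923 -1.85075495  0.67626293]
max 1.21
[[[0.17, 0.12, -0.36], [-0.09, -0.01, 0.06]], [[0.2, 0.18, -0.34], [-0.1, -0.0, 0.07]], [[0.22, 0.18, -0.34], [-0.09, -0.0, 0.06]], [[0.23, 0.17, -0.34], [-0.09, -0.01, 0.07]], [[0.23, 0.17, -0.32], [-0.1, 0.0, 0.06]]]
[[[0.25, 0.17, -0.32], [-0.09, 0.0, 0.06]], [[0.25, 0.16, -0.32], [-0.09, 0.01, 0.06]], [[0.26, 0.15, -0.3], [-0.1, -0.0, 0.07]], [[-0.04, 0.06, -0.0], [-0.1, -0.06, 1.2]], [[-0.04, 0.06, -0.0], [-0.11, -0.06, 1.21]]]
[[[-0.03, 0.07, -0.0], [-0.1, -0.05, 1.21]], [[-0.04, 0.06, -0.0], [-0.11, -0.06, 1.21]], [[-0.03, 0.06, -0.0], [-0.11, -0.05, 1.21]], [[-0.04, 0.07, -0.0], [-0.11, -0.05, 1.21]], [[-0.03, 0.06, -0.01], [-0.11, -0.05, 1.2]]]
[[[-0.03, 0.07, 0.0], [-0.11, -0.05, 1.21]], [[-0.03, 0.06, 0.0], [-0.11, -0.04, 1.21]], [[-0.03, 0.07, 0.0], [-0.11, -0.05, 1.21]], [[-0.03, 0.07, 0.0], [-0.11, -0.04, 1.21]], [[-0.03, 0.06, 0.0], [-0.11, -0.04, 1.21]]]
[[[-0.02, 0.07, 0.0], [-0.12, -0.03, 1.2]], [[-0.03, 0.07, 0.0], [-0.11, -0.04, 1.21]], [[-0.02, 0.07, 0.0], [-0.12, -0.03, 1.21]], [[-0.02, 0.06, 0.0], [-0.11, -0.03, 1.
[... 891 characters left out ...]
1.25] 0.0
0.56 (500, 12, 73.5) [-0.12  0.4   2.44  3.06  0.26 -1.53] 0.0
0.56 (450, 250, 130) [ 0.49  0.31  2.26  4.95  0.26 -2.96] 0.0
0.56 (640, 286, 100) [ 0.39  0.58  1.83  5.5   0.29 -3.62] 0.0
0.6 (627, 2.6, 73.5) [-0.11  0.52  2.13  2.99  0.11 -1.45] 0.0
0.6 (500, 12, 73.5) [-0.12  0.41  2.47  3.07  0.34 -1.54] 0.0
0.6 (450, 250, 130) [ 0.5   0.31  2.29  4.71  0.27 -2.72] 0.0
0.6 (640, 286, 100) [ 0.4   0.58  1.86  2.15 -0.26 -0.27] 0.0
0.64 (627, 2.6, 73.5) [-0.11  0.52  2.15  3.04  0.18 -1.5 ] 0.0
0.64 (500, 12, 73.5) [-0.12  0.42  2.49  3.08  0.41 -1.55] 0.0
0.64 (450, 250, 130) [ 0.5   0.32  2.31  4.51  0.3  -2.51] 0.0
0.64 (640, 286, 100) [ 0.4   0.58  1.88  5.06  0.25 -3.17] 0.0
```

```bash
cat > seq.py <<'E'
from kin import *
lo=np.array([-3.1,-.84,.05,-1.13,.06,-2.69]);hi=np.array([3.1,2.19,2.79,4.28,2.93,2.69])
def seq(W,q,n=12,verbose=1):
    """W: list of (x,y,z,psi,lean), H orientation"""
    prev=None;worst=9;Q=[]
    for w in W:
        w=np.array(w,float)
        if prev is None: steps=[w]
        else: steps=[prev+(w-prev)*i/n for i in range(1,n+1)]
        for k in steps:
            q,e=ik(k[:3],Rt(k[3],k[4])*R.from_euler('z',np.pi),q)
            Q.append(q)
        m=np.minimum(np.array(Q[-len(steps):])-lo,hi-np.array(Q[-len(steps):])).min(0)
        print(w,q.round(2),'err',round(e,1),'minmargin',m.round(2)); prev=w
    return Q
E
python3 - <<'E'
from seq import *
for th in(.5,.54):
  print(th)
  W=[(560,-5,130,.0,th),(621,3,75,-.08,th),(560,10,75,.1,th),(495,15,75,.1,th),(495,15,120,.15,th),(485,120,125,.45,th),(490,220,125,.7,th),(560,270,130,.7,th),(560,280,135,0.3,th),(640,284,112,0.05,th),(640,284,102,0.05,th)]
  seq(W,np.array([-.1,.4,2.2,1.5,.1,0]))
E
```

```text
0.5
[ 5.6e+02 -5.0e+00  1.3e+02  0.0e+00  5.0e-01] [-0.16  0.35  2.16  0.5   0.16  0.94] err 0.0 minmargin [2.94 1.19 0.63 1.63 0.1  1.75]
[ 6.21e+02  3.00e+00  7.50e+01 -8.00e-02  5.00e-01] [-0.11  0.51  2.08  0.25  0.05  1.3 ] err 0.0 minmargin [ 2.95  1.2   0.64  1.38 -0.01  1.39]
[5.6e+02 1.0e+01 7.5e+01 1.0e-01 5.0e-01] [-0.15  0.45  2.24  1.85  0.12 -0.5 ] err 0.0 minmargin [ 2.95  1.29  0.55  1.59 -0.01  1.62]
[4.95e+02 1.50e+01 7.50e+01 1.00e-01 5.00e-01] [-0.16  0.39  2.41  2.41  0.19 -1.08] err 0.0 minmargin [2.94 1.23 0.38 1.87 0.07 1.61]
[4.95e+02 1.50e+01 1.20e+02 1.50e-01 5.00e-01] [-0.18  0.29  2.33  1.28  0.16  0.01] err 0.0 minmargin [2.92 1.13 0.39 1.94 0.09 1.67]
[4.85e+02 1.20e+02 1.25e+02 4.50e-01 5.00e-01] [0.02 0.28 2.31 1.16 0.22 0.04] err 0.0 minmargin [2.94 1.12 0.46 2.29 0.11 2.65]
[490.  220.  125.    0.7   0.5] [0.2  0.33 2.21 1.01 0.28 0.13] err 0.0 minmargin [2.9  1.13 0.49 2.14 0.17 2.56]
[5.6e+02 2.7e+02 1.3e+02 7.0e-01 5.0e-01] [0.27 0.43 1.99 0.67 0.33 0.54] err 0.0 minmargin [2.83 1.18 0.6  1.8  0.22 2.15]
[5.60e+02 2.80e+02 1.35e+02 3.00e-01 5.00e
[... 1143 characters left out ...]
 0.0 minmargin [2.93 1.12 0.43 2.57 0.11 2.31]
[490.   220.   125.     0.7    0.54] [ 0.19  0.33  2.24  1.23  0.27 -0.1 ] err 0.0 minmargin [2.91 1.13 0.46 2.36 0.17 2.44]
[5.6e+02 2.7e+02 1.3e+02 7.0e-01 5.4e-01] [0.26 0.43 2.02 0.85 0.3  0.36] err 0.0 minmargin [2.84 1.18 0.57 1.98 0.21 2.33]
[5.60e+02 2.80e+02 1.35e+02 3.00e-01 5.40e-01] [ 0.37  0.42  2.   -0.2   0.18  1.83] err 0.0 minmargin [2.73 1.26 0.77 0.93 0.11 0.86]
[6.40e+02 2.84e+02 1.12e+02 5.00e-02 5.40e-01] [ 0.38  0.56  1.81 -0.58  0.3   2.42] err 0.0 minmargin [2.72 1.27 0.8  0.55 0.12 0.27]
[6.40e+02 2.84e+02 1.02e+02 5.00e-02 5.40e-01] [ 0.38  0.57  1.83 -0.63  0.28  2.47] err 0.0 minmargin [2.72 1.4  0.96 0.5  0.22 0.22]
```

```bash
python3 - <<'E'
from seq import *
for th in(.58,.6,.62):
  print(th)
  W=[(520,0,150,.1,th),(560,-5,110,.08,th),(590,5,95,-.03,th),(621,3,75,-.08,th),(600,4.6,75,-.08,th),(495,15,75,.06,th),(495,15,120,.15,th),(485,120,125,.45,th),(490,220,125,.7,th),(560,270,130,.7,th),(560,280,135,0.3,th),(640,284,112,0.05,th),(640,284,102,0.03,th)]
  seq(W,np.array([-.1,.4,2.2,1.5,.1,0]))
E
```

```text
0.58
[5.2e+02 0.0e+00 1.5e+02 1.0e-01 5.8e-01] [-0.2   0.26  2.27  1.26  0.17  0.07] err 0.0 minmargin [2.9  1.1  0.52 2.39 0.11 2.62]
[ 5.6e+02 -5.0e+00  1.1e+02  8.0e-02  5.8e-01] [-0.19  0.38  2.24  1.88  0.15 -0.54] err 0.0 minmargin [2.9  1.11 0.52 2.4  0.09 2.15]
[ 5.9e+02  5.0e+00  9.5e+01 -3.0e-02  5.8e-01] [-0.13  0.44  2.19  2.48  0.09 -0.99] err 0.0 minmargin [2.92 1.23 0.55 1.8  0.03 1.7 ]
[ 6.21e+02  3.00e+00  7.50e+01 -8.00e-02  5.80e-01] [-0.11  0.51  2.13  2.95  0.08 -1.4 ] err 0.0 minmargin [2.98 1.29 0.61 1.33 0.02 1.29]
[ 6.0e+02  4.6e+00  7.5e+01 -8.0e-02  5.8e-01] [-0.11  0.49  2.19  3.    0.12 -1.46] err 0.0 minmargin [2.99 1.33 0.6  1.28 0.03 1.23]
[4.95e+02 1.50e+01 7.50e+01 6.00e-02 5.80e-01] [-0.16  0.4   2.46  2.74  0.31 -1.38] err 0.0 minmargin [2.94 1.24 0.33 1.33 0.07 1.27]
[4.95e+02 1.50e+01 1.20e+02 1.50e-01 5.80e-01] [-0.19  0.29  2.38  2.    0.2  -0.72] err 0.0 minmargin [2.91 1.13 0.33 1.58 0.14 1.35]
[4.85e+02 1.20e+02 1.25e+02 4.50e-01 5.80e-01] [-0.    0.29  2.36  1.71  0.24 -0.53] err 0.0 minmargin [2.93 1.12 0.41 2.31 0.15 1.98]
[490.   220.   
[... 3432 characters left out ...]
2 1.13 0.38 2.09 0.19 1.76]
[490.   220.   125.     0.7    0.62] [ 0.17  0.34  2.29  1.68  0.3  -0.56] err 0.0 minmargin [2.93 1.13 0.41 2.37 0.22 1.95]
[560.   270.   130.     0.7    0.62] [ 0.25  0.43  2.07  1.29  0.27 -0.08] err 0.0 minmargin [2.85 1.18 0.52 2.42 0.21 2.17]
[5.60e+02 2.80e+02 1.35e+02 3.00e-01 6.20e-01] [ 0.37  0.42  2.06 -0.74  0.06  2.37] err 0.0 minmargin [ 2.73  1.26  0.72  0.39 -0.02  0.32]
[6.40e+02 2.84e+02 1.12e+02 5.00e-02 6.20e-01] [ 0.38  0.55  1.86 -0.98  0.23  2.82] err 0.0 minmargin [ 2.72  1.27  0.75  0.13  0.01 -0.13]
[6.40e+02 2.84e+02 1.02e+02 3.00e-02 6.20e-01] [ 0.39  0.57  1.87 -1.09  0.23  2.94] err 0.0 minmargin [ 2.71  1.39  0.92  0.04  0.17 -0.25]
```

```bash
python3 - <<'E'
from kin import *
p,r,s=cur(); q0=s['joints']
q2=np.array([-.20,.26,2.27,1.30,.17,.05]); 
q1=q0+(q2-q0)*np.array([1,1,1,.12,.5,.12]); 
print(q1.round(2),fk(q1)[0])
qs=[q0+(q1-q0)*i/5 for i in range(1,6)]+[q1+(q2-q1)*i/35 for i in range(1,36)]
jpath(qs,p,r)
E
```

```text
[-0.2   0.26  2.27  0.66  0.12 -1.92] [510.76577365 -18.63092471 142.64181942]
max 1.05
[[[0.25, -0.26, -0.37], [0.01, 0.07, 1.04]], [[0.28, -0.2, -0.35], [0.01, 0.07, 1.04]], [[0.28, -0.21, -0.34], [0.01, 0.06, 1.05]], [[0.27, -0.23, -0.34], [0.0, 0.06, 1.04]], [[0.26, -0.23, -0.32], [0.01, 0.06, 1.04]]]
[[[0.0, 0.02, -0.01], [-0.03, 0.01, 0.93]], [[0.01, 0.02, 0.0], [-0.03, 0.01, 0.93]], [[0.0, 0.02, 0.0], [-0.03, 0.01, 0.93]], [[0.01, 0.02, 0.0], [-0.03, 0.01, 0.93]], [[0.01, 0.01, 0.0], [-0.03, 0.02, 0.93]]]
[[[0.01, 0.02, 0.0], [-0.03, 0.02, 0.93]], [[0.01, 0.02, 0.0], [-0.03, 0.02, 0.93]], [[0.01, 0.02, 0.0], [-0.03, 0.02, 0.93]], [[0.02, 0.01, 0.0], [-0.03, 0.02, 0.92]], [[0.01, 0.02, 0.0], [-0.02, 0.02, 0.93]]]
[[[0.01, 0.02, 0.0], [-0.03, 0.03, 0.93]], [[0.02, 0.01, 0.0], [-0.02, 0.02, 0.93]], [[0.02, 0.01, 0.0], [-0.02, 0.03, 0.93]], [[0.01, 0.02, 0.0], [-0.02, 0.03, 0.93]], [[0.02, 0.01, 0.0], [-0.02, 0.03, 0.93]]]
[[[0.02, 0.01, 0.0], [-0.02, 0.04, 0.93]], [[0.02, 0.01, 0.0], [-0.02, 0.03, 0.92]], [[0.02, 0.01, 0.0], [-0.01, 0.03, 0.93]], [[0.02, 0.01, 0.0], [-0.02, 0.04, 0.93]], [[0.02, 0.01, 0.0], [-0.01, 0.03, 0.93]]]
[[[0.03, 0.01, 0.0], [-0.01, 0.04, 0.93]], [[0.02, 0.0, 0.0], [-0.0, 0.04, 0.93]], [[0.02, 0.01, 0.0], [-0.01, 0.04, 0.93]], [[0.03, -0.0, 0.0], [-0.0, 0.04, 0.92]], [[0.02, 0.0, 0.0], [-0.01, 0.04, 0.93]]]
[[[0.02, 0.0, 0.0], [0.0, 0.04, 0.93]], [[0.03, 0.0, 0.0], [0.0, 0.04, 0.93]], [[0.02, 0.0, 0.0], [0.01, 0.04, 0.93]], [[0.03, -0.0, 0.0], [0.01, 0.04, 0.92]], [[0.02, -0.01, 0.0], [0.0, 0.04, 0.93]]]
[[[0.03, -0.0, 0.0], [0.01, 0.04, 0.93]], [[0.02, -0.01, 0.0], [0.02, 0.04, 0.93]], [[0.02, -0.01, 0.0], [0.01, 0.04, 0.92]], [[0.03, -0.01, 0.0], [0.02, 0.03, 0.93]], [[0.02, -0.01, 0.0], [0.02, 0.04, 0.93]]]
```

drive_tool --increments '[[[0.25, -0.26, -0.37], [0, 0.07, 1]], [[0.28, -0.2, -0.35], [0, 0.07, 1]], [[0.28, -0.21, -0.34], [0, 0.06, 1]], [[0.27, -0.23, -0.34], [0, 0.06, 1]], [[0.26, -0.23, -0.32], [0, 0.06, 1]]]'

```text
t: 5.25
eef_pos: [509.2, -18.9, 142.8]
tcp_rot: [2.906, 0.471, 2.607]
ft_force: [-0.1, 1.0, 1.0]
opening: 0.498
```

drive_tool --increments '[[[0, 0.02, 0], [-0.03, 0.01, 0.95]], [[0, 0.02, 0], [-0.03, 0.01, 0.95]], [[0, 0.02, 0], [-0.03, 0.01, 0.95]], [[0, 0.02, 0], [-0.03, 0.01, 0.95]], [[0, 0.02, 0], [-0.03, 0.02, 0.95]]]'

```text
t: 5.67
eef_pos: [511.4, -16.3, 143.6]
tcp_rot: [2.736, 0.346, 2.216]
ft_force: [-0.7, -0.4, 0.0]
opening: 0.5
```

drive_tool --increments '[[[0.01, 0.02, 0], [-0.03, 0.02, 0.95]], [[0.01, 0.02, 0], [-0.03, 0.02, 0.95]], [[0.01, 0.02, 0], [-0.03, 0.02, 0.95]], [[0.01, 0.02, 0], [-0.03, 0.02, 0.95]], [[0.01, 0.02, 0], [-0.03, 0.02, 0.95]]]'

```text
t: 6.08
eef_pos: [512.9, -13.4, 144.4]
tcp_rot: [2.634, 0.169, 1.867]
ft_force: [-0.2, 0.2, -1.1]
opening: 0.5
```

```bash
python3 -c "
from kin import *
p,r,s=cur();print(s['t'],p,s['joints'].round(3),s['tau'].round(1)); print(fk(s['joints'])[0]-p)"
```

```text
6.0833 [512.85500267 -13.3926301  144.41803016] [-0.222  0.26   2.263  0.866  0.149 -1.392] [  0.1 -36.  -16.7  -0.2  -0.7  -1.1]
[ 1.47701554 -8.06748066  0.59331517]
```

drive_tool --increments '[[[0.01, 0.02, 0], [-0.03, 0.03, 0.93]], [[0.02, 0.01, 0], [-0.02, 0.02, 0.93]], [[0.02, 0.01, 0], [-0.02, 0.03, 0.93]], [[0.01, 0.02, 0], [-0.02, 0.03, 0.93]], [[0.02, 0.01, 0], [-0.02, 0.03, 0.93]]]'

```text
t: 6.5
eef_pos: [514.2, -10.6, 145.2]
tcp_rot: [2.603, -0.028, 1.55]
ft_force: [-0.4, -0.7, 0.8]
opening: 0.5
```

drive_tool --increments '[[[0.02, 0.01, 0], [-0.02, 0.04, 0.93]], [[0.02, 0.01, 0], [-0.02, 0.03, 0.93]], [[0.02, 0.01, 0], [-0.01, 0.03, 0.93]], [[0.02, 0.01, 0], [-0.02, 0.04, 0.93]], [[0.02, 0.01, 0], [-0.01, 0.03, 0.93]]]'

```text
t: 6.92
eef_pos: [515.9, -7.9, 146.3]
tcp_rot: [2.638, -0.227, 1.232]
ft_force: [-0.1, 0.1, 0.2]
opening: 0.499
```

drive_tool --increments '[[[0.02, 0, 0], [-0.01, 0.04, 0.93]], [[0.02, 0, 0], [0, 0.04, 0.93]], [[0.02, 0, 0], [-0.01, 0.04, 0.93]], [[0.03, 0, 0], [0, 0.04, 0.93]], [[0.02, 0, 0], [0, 0.04, 0.93]]]'

```text
t: 7.33
eef_pos: [517.3, -5.1, 147.3]
tcp_rot: [2.745, -0.406, 0.888]
ft_force: [0.4, 0.1, 0.0]
opening: 0.505
```

```bash
python3 - <<'E'
import fit; from kin import *
p,r,s=cur();print(s['t'],p,s['joints'].round(3)); print(fk(s['joints'])[0]-p,(fk(s['joints'])[1].inv()*r).as_rotvec())
fit.D += [(s['joints'],p,0),([-0.222,0.26,2.263,0.866,0.149,-1.392],[512.855,-13.39,144.418],0)]
from scipy.optimize import least_squares
# extra: lateral offset tool?, tool offset in flange frame
def f(x):
    o=[]
    for q,pp,_ in fit.D:
        a,rr=fk(q,x[:6]); o.append(a+rr.apply([x[6],x[7],0])+R.from_euler('z',q[0]).apply(R.from_euler('y',q[1]+q[2]).apply([x[8],0,0]))-pp)
    return np.concatenate(o)
g=least_squares(f,[50,67,570,341,226,67,0,0,0],x_scale=100);print(g.x.round(1),g.fun.round(1))
E
```

```text
7.3333 [517.30821263  -5.08225281 147.30652157] [-0.232  0.261  2.269  1.145  0.175 -0.56 ]
[  0.27453829 -11.32146976  -0.42802224] [1.66533454e-16 3.33066907e-16 1.04083409e-16]
[-4.000e-01  1.961e+02  5.866e+02  4.115e+02  3.003e+02  6.600e+01
  0.000e+00 -1.000e-01  4.230e+01] [-0.   0.  -0.   0.  -0.  -0.   0.  -0.  -0.  -0.  -0.  -0.  -0.   0.
  0.1]
```

```bash
sed -i 's/^X=.*; SG=1/X=np.array([-.4,196.1,586.6,411.5,300.3,66.]); SG=1/; s/+r.apply(\[0,0,Lt\])/+(B*e).apply([42.3,0,0])+r.apply([0,0,Lt])/' kin.py
python3 - <<'E'
from seq import *
p,r,s=cur();print(fk(s['joints'])[0]-p)
for th in(.54,.56,.58):
  print(th)
  W=[(520,0,150,.1,th),(560,-5,110,.08,th),(590,5,95,-.03,th),(619,3,75,-.08,th),(600,4.6,75,-.08,th),(495,15,75,.06,th),(495,15,120,.15,th),(485,120,125,.45,th),(490,220,125,.7,th),(560,270,130,.7,th),(560,280,135,0.3,th),(640,284,112,0.05,th),(640,284,102,0.03,th)]
  seq(W,s['joints'])
E
```

```text
[ 0.04173801 -0.04847706 -0.0090545 ]
0.54
[5.2e+02 0.0e+00 1.5e+02 1.0e-01 5.4e-01] [-0.22  0.26  2.24  0.94  0.2   0.36] err 0.0 minmargin [2.88 1.1  0.55 2.07 0.14 2.33]
[ 5.6e+02 -5.0e+00  1.1e+02  8.0e-02  5.4e-01] [-0.21  0.39  2.2   1.35  0.15 -0.02] err 0.0 minmargin [2.88 1.11 0.55 2.1  0.09 2.35]
[ 5.9e+02  5.0e+00  9.5e+01 -3.0e-02  5.4e-01] [-0.13  0.44  2.15  1.35  0.05  0.13] err 0.0 minmargin [ 2.9   1.23  0.59  2.48 -0.01  2.56]
[ 6.19e+02  3.00e+00  7.50e+01 -8.00e-02  5.40e-01] [-0.11  0.51  2.09  1.75  0.02 -0.2 ] err 0.0 minmargin [ 2.97  1.29  0.65  2.5  -0.04  2.49]
[ 6.0e+02  4.6e+00  7.5e+01 -8.0e-02  5.4e-01] [-0.11  0.49  2.14  2.67  0.03 -1.13] err 0.0 minmargin [ 2.99  1.33  0.65  1.61 -0.04  1.56]
[4.95e+02 1.50e+01 7.50e+01 6.00e-02 5.40e-01] [-0.18  0.41  2.38  2.54  0.22 -1.19] err 0.0 minmargin [ 2.92  1.25  0.41  1.64 -0.01  1.5 ]
[4.95e+02 1.50e+01 1.20e+02 1.50e-01 5.40e-01] [-0.22  0.3   2.33  1.56  0.19 -0.31] err 0.0 minmargin [2.88 1.14 0.41 1.8  0.11 1.56]
[4.85e+02 1.20e+02 1.25e+02 4.50e-01 5.40e-01] [-0.04  0.29  2.31  1.37  0.25 -0.22] err
[... 3492 characters left out ...]
0.0 minmargin [2.89 1.14 0.43 2.41 0.16 2.05]
[490.   220.   125.     0.7    0.58] [ 0.13  0.34  2.25  1.42  0.3  -0.33] err 0.0 minmargin [2.97 1.14 0.46 2.55 0.21 2.21]
[560.   270.   130.     0.7    0.58] [0.22 0.42 2.06 1.09 0.29 0.09] err 0.0 minmargin [2.88 1.19 0.56 2.22 0.23 2.39]
[5.60e+02 2.80e+02 1.35e+02 3.00e-01 5.80e-01] [ 0.38  0.41  2.05 -0.41  0.11  2.05] err 0.0 minmargin [2.72 1.25 0.72 0.72 0.03 0.64]
[6.40e+02 2.84e+02 1.12e+02 5.00e-02 5.80e-01] [ 0.41  0.54  1.87 -0.83  0.26  2.68] err 0.0 minmargin [2.69 1.26 0.75 0.3  0.06 0.01]
[6.40e+02 2.84e+02 1.02e+02 3.00e-02 5.80e-01] [ 0.41  0.56  1.87 -0.91  0.26  2.79] err 0.0 minmargin [ 2.69  1.39  0.92  0.22  0.2  -0.1 ]
```

```bash
sed -i "s/np.array(x,float),Rt(psi,th),n)/np.array(x,float),Rt(psi,th)*R.from_euler('z',np.pi),n)/" plan.py
python3 - <<'E'
from seq import *
show([((560,-5,112),.08,.58,9),((600,4.5,103),-.06,.58,5),((622,3,75),-.08,.58,5)])
E
```

```text
t 7.3333 pos [517.3  -5.1 147.3] zdir [ 0.53   0.038 -0.847] y [ 0.619 -0.7    0.355] F [0.4 0.1 0. ] op 0.505 j [-0.23  0.26  2.27  1.14  0.18 -0.56]
[[[0.04, 0.05, 0.19], [-0.0, 0.03, 1.01]], [[0.04, 0.05, 0.2], [-0.01, 0.03, 1.01]], [[0.05, 0.04, 0.19], [-0.0, 0.03, 1.01]], [[0.05, 0.04, 0.2], [-0.01, 0.03, 1.0]], [[0.05, 0.04, 0.19], [-0.0, 0.03, 1.01]]]
[[[0.06, 0.03, 0.2], [-0.01, 0.02, 1.01]], [[0.06, 0.03, 0.19], [-0.0, 0.03, 1.01]], [[0.05, 0.02, 0.2], [-0.01, 0.03, 1.01]], [[0.06, 0.02, 0.2], [-0.0, 0.03, 1.01]]]
[[[0.19, -0.04, 0.2], [-0.19, 0.0, 0.29]], [[0.2, -0.05, 0.19], [-0.2, 0.0, 0.3]], [[0.19, -0.06, 0.2], [-0.19, 0.0, 0.29]], [[0.19, -0.07, 0.2], [-0.19, 0.0, 0.29]], [[0.19, -0.07, 0.19], [-0.19, 0.0, 0.29]]]
[[[0.02, 0.0, 0.24], [-0.03, 0.0, 0.04]], [[0.02, 0.0, 0.23], [-0.03, 0.0, 0.04]], [[0.02, 0.0, 0.24], [-0.02, 0.0, 0.05]], [[0.02, 0.0, 0.24], [-0.03, 0.0, 0.04]], [[0.02, 0.0, 0.23], [-0.03, 0.0, 0.04]]]
```

drive_tool --increments '[[[0.04, 0.05, 0.19], [0, 0.03, 1]], [[0.04, 0.05, 0.2], [-0.01, 0.03, 1]], [[0.05, 0.04, 0.19], [0, 0.03, 1]], [[0.05, 0.04, 0.2], [-0.01, 0.03, 1]], [[0.05, 0.04, 0.19], [0, 0.03, 1]]]'

```text
t: 7.75
eef_pos: [541.2, -5.1, 127.5]
tcp_rot: [2.939, -0.538, 0.462]
ft_force: [-0.3, 0.5, 1.0]
opening: 0.5
```

drive_tool --increments '[[[0.06, 0.03, 0.2], [-0.01, 0.02, 1]], [[0.06, 0.03, 0.19], [0, 0.03, 1]], [[0.05, 0.02, 0.2], [-0.01, 0.03, 1]], [[0.06, 0.02, 0.2], [0, 0.03, 1]]]'

```text
t: 8.08
eef_pos: [560.3, -4.9, 111.6]
tcp_rot: [3.138, -0.58, 0.087]
ft_force: [-0.1, -0.1, -1.0]
opening: 0.499
```

drive_tool --increments '[[[0.19, -0.04, 0.2], [-0.19, 0, 0.3]], [[0.2, -0.05, 0.19], [-0.2, 0, 0.3]], [[0.19, -0.06, 0.2], [-0.19, 0, 0.3]], [[0.19, -0.07, 0.2], [-0.19, 0, 0.3]], [[0.19, -0.07, 0.19], [-0.19, 0, 0.3]]]'

```text
t: 8.5
eef_pos: [596.7, 4.6, 102.8]
tcp_rot: [-3.142, -0.587, -0.037]
ft_force: [0.1, -0.3, -0.1]
opening: 0.5
```

```bash
python3 - <<'E'
from seq import *
w=shot('wrist','w3.png');t=shot('top','t3.png');sc=shot('scene','s3.png')
cv2.imwrite('pics/t3c.png',np.vstack([cv2.resize(t['pixels'][90:210,200:400],None,fx=2.4,fy=2.4),cv2.resize(sc['pixels'][140:270,240:440],None,fx=2.4,fy=2.4)]))
show([((622,3,75),-.08,.58,5)])
E
```

```text
t 8.65 pos [595.1   3.6 102.2] zdir [ 0.551 -0.021 -0.834] y [-0.036 -0.999  0.002] F [-0.3 -0.4  0.1] op 0.504 j [-0.13  0.44  2.16  2.25  0.07 -0.76]
[[[0.05, -0.0, 0.25], [-0.06, -0.01, 0.09]], [[0.05, -0.01, 0.25], [-0.05, -0.01, 0.1]], [[0.05, -0.0, 0.25], [-0.06, -0.01, 0.09]], [[0.05, -0.01, 0.25], [-0.06, -0.01, 0.09]], [[0.05, -0.01, 0.25], [-0.05, -0.01, 0.1]]]
```

View pics/t3c.png

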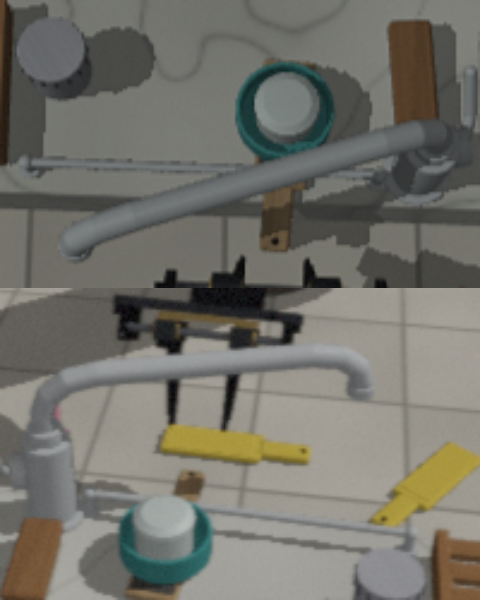

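View pics/w3.png

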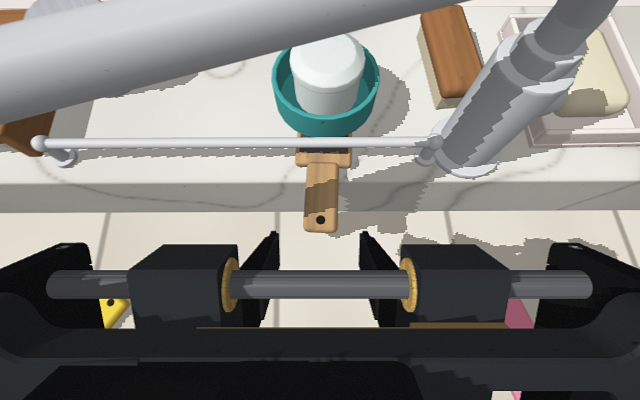

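```bash
python3 - <<'E'
from seq import *
w=shot('wrist');C=np.linalg.inv(w['world_to_cam']);p,r,s=cur()
print(C[:3,3],'in tool',r.inv().apply(C[:3,3]-p))
b=shot('top'); t=np.array
d=Rt(-.08,.58)*R.from_euler('z',np.pi)
P=t([622,3,75.])
print('cam at grasp',P+d.apply(r.inv().apply(C[:3,3]-p)))
def dist(A,n=30):
    s0,s1=t([584.6,149.8,240]),t([665.5,-109.3,240]); u=s1-s0; k=np.clip((A-s0)@u/(u@u),0,1); return np.linalg.norm(A-s0-k*u)-11
m=9e9
for z in np.linspace(-78,-300,60):
  for x in(-37.5,37.5):
    for y in np.linspace(-90,90,37):
      A=P+d.apply([x,y,z]); q=dist(A)
      if q<m: m,best=q,(A.round(),x,y,z)
print('body-spout gap',m,best)
E
```

```text
[543.13662677   6.1048949  305.8077053 ] in tool [  68.90735563   -0.54393067 -198.35283274]
cam at grasp [571.14311368   7.62292866 278.6776164 ]
body-spout gap 17.381161051754987 (array([577.,  97., 224.]), 37.5, np.float64(-90.0), np.float64(-153.25423728813558))
```

drive_tool --increments '[[[0.05, 0, 0.25], [-0.06, -0.01, 0.09]], [[0.05, -0.01, 0.25], [-0.05, -0.01, 0.1]], [[0.05, 0, 0.25], [-0.06, -0.01, 0.09]], [[0.05, -0.01, 0.25], [-0.06, -0.01, 0.09]], [[0.05, -0.01, 0.25], [-0.05, -0.01, 0.1]]]'

```text
t: 9.17
eef_pos: [622.3, 1.9, 75.3]
tcp_rot: [3.141, -0.581, -0.082]
ft_force: [0.6, -0.0, 0.5]
opening: 0.501
```

```bash
python3 - <<'E'
from seq import *
w=shot('wrist','w4.png')
show([((622,3,75),-.08,.58,2)])
E
```

```text
t 9.2167 pos [622.9   1.8  74.6] zdir [ 0.547 -0.045 -0.836] y [-0.082 -0.997 -0.   ] F [ 0.2  0.4 -0.6] op 0.5 j [-0.11  0.52  2.11  2.93  0.07 -1.38]
[[[-0.01, -0.02, -0.02], [0.01, -0.0, -0.01]], [[-0.01, -0.02, -0.01], [0.0, -0.01, -0.01]]]
```

View pics/w4.png

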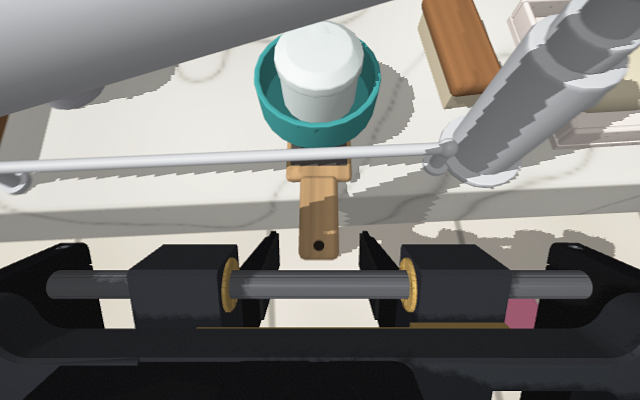

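```bash
python3 - <<'E'
from seq import *
w=shot('wrist');p,r,s=cur()
print('TCP',proj(w,p),'grasp',proj(w,p-19*r.as_matrix()[:,2]),'13',proj(w,p-13*r.as_matrix()[:,2]))
for X in((603,4.5,91),(610.6,3.5,91),(603,4.5,80),(657,0,91)): print(X,proj(w,X))
print(ray(w,(319,258),91),ray(w,(319,245),91),ray(w,(319,180),91))
E
```

```text
TCP [319.34652649 234.49395047] grasp [319.39598654 244.52807273] 13 [319.37936491 241.15598758]
(603, 4.5, 91) [317.8306153  258.97254175]
(610.6, 3.5, 91) [318.44658972 246.70118569]
(603, 4.5, 80) [317.8886159  261.79828574]
(657, 0, 91) [318.03054731 178.56284795]
[603.53856814   3.73314358  91.        ] [611.64573257   3.06759437  91.        ] [ 6.55891871e+02 -5.64746224e-01  9.10000000e+01]
```

drive_tool --increments '[[[0, 0, 0], [0, 0, 0]], [[0, 0, 0], [0, 0, 0]], [[0, 0, 0], [0, 0, 0]], [[0, 0, 0], [0, 0, 0]], [[0, 0, 0], [0, 0, 0]]]' --jaw -1

```text
t: 9.68
eef_pos: [622.2, 1.9, 75.6]
tcp_rot: [-3.142, -0.581, -0.082]
ft_force: [-0.4, 0.9, 0.1]
opening: 0.207
```

drive_tool --increments '[[[0, 0, 0], [0, 0, 0]], [[0, 0, 0], [0, 0, 0]], [[0, 0, 0], [0, 0, 0]]]'

```text
t: 9.93
eef_pos: [622.2, 1.9, 75.3]
tcp_rot: [-3.141, -0.581, -0.082]
ft_force: [-1.0, -0.6, -0.2]
opening: 0.018
```

```bash
python3 - <<'E'
from seq import *
w=shot('wrist','w5.png')
p,r,s=cur()
show([((600,3.6,75),-.08,.58,6),((560,8,75.3),.0,.58,10),((492,14,75.6),.06,.58,20)])
W=[(*p,-.08,.58),(600,3.6,75,-.08,.58),(560,8,75.3,0,.58),(492,14,75.6,.06,.58)]
seq(W,s['joints'])
E
```

```text
t 9.9833 pos [622.2   1.9  75.4] zdir [ 0.547 -0.045 -0.836] y [-0.082 -0.997 -0.   ] F [0.1 0.4 0.4] op 0.013 j [-0.11  0.52  2.11  2.92  0.07 -1.37]
[[[-0.1, 0.0, -0.07], [0.0, -0.0, -0.0]], [[-0.11, 0.0, -0.06], [0.0, -0.0, -0.01]], [[-0.1, 0.0, -0.07], [0.01, -0.01, 0.0]], [[-0.11, 0.0, -0.07], [-0.0, 0.0, -0.0]], [[-0.1, 0.0, -0.06], [-0.0, -0.0, -0.01]]]
[[[-0.11, 0.0, -0.07], [0.0, -0.0, 0.0]]]
[[[-0.11, -0.0, -0.07], [0.05, -0.0, -0.08]], [[-0.11, -0.01, -0.08], [0.06, -0.0, -0.09]], [[-0.11, -0.0, -0.07], [0.06, -0.0, -0.08]], [[-0.12, -0.01, -0.08], [0.05, -0.0, -0.08]], [[-0.11, -0.01, -0.07], [0.06, -0.0, -0.09]]]
[[[-0.11, -0.01, -0.07], [0.05, -0.0, -0.08]], [[-0.11, -0.01, -0.08], [0.06, -0.0, -0.09]], [[-0.11, -0.01, -0.07], [0.05, -0.0, -0.08]], [[-0.11, -0.01, -0.08], [0.06, -0.0, -0.08]], [[-0.11, -0.01, -0.07], [0.05, -0.0, -0.09]]]
[[[-0.09, -0.01, -0.06], [0.02, -0.0, -0.03]], [[-0.1, -0.01, -0.07], [0.02, -0.0, -0.03]], [[-0.09, -0.01, -0.06], [0.02, -0.0, -0.03]], [[-0.1, -0.01, -0.06], [0.02, -0.0, -0.03]], [[-0.09, -0.01, -0.06], [0.02, -0.0, -0.04]]]
[[[-0.
[... 545 characters left out ...]
[-0.1, -0.02, -0.06], [0.02, -0.0, -0.03]], [[-0.09, -0.01, -0.06], [0.02, -0.0, -0.03]], [[-0.1, -0.02, -0.07], [0.02, -0.0, -0.03]]]
[ 6.22225608e+02  1.92838453e+00  7.53559230e+01 -8.00000000e-02
  5.80000000e-01] [-0.11  0.52  2.11  2.89  0.07 -1.35] err 0.0 minmargin [2.99 1.36 0.68 1.39 0.01 1.34]
[ 6.0e+02  3.6e+00  7.5e+01 -8.0e-02  5.8e-01] [-0.11  0.5   2.17  2.97  0.1  -1.42] err 0.0 minmargin [2.99 1.34 0.62 1.31 0.01 1.27]
[560.     8.    75.3    0.     0.58] [-0.15  0.47  2.26  2.67  0.18 -1.23] err 0.0 minmargin [2.95 1.31 0.53 1.35 0.05 1.3 ]
[4.92e+02 1.40e+01 7.56e+01 6.00e-02 5.80e-01] [-0.19  0.42  2.42  2.65  0.29 -1.31] err 0.0 minmargin [2.91 1.26 0.37 1.61 0.13 1.38]
```

View pics/w5.png

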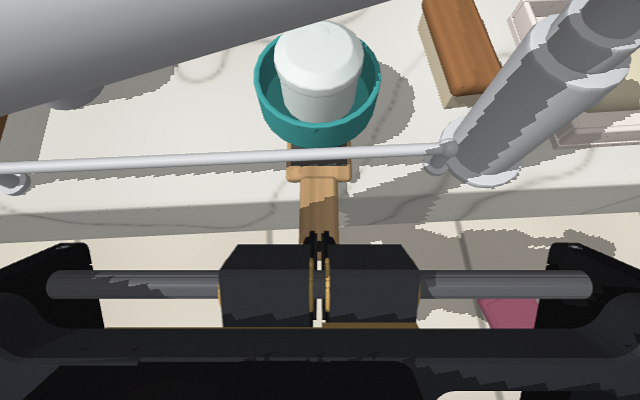

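```bash
python3 - <<'E'
from seq import *
sc=shot('scene','s6.png');t=shot('top','t6.png');p,r,s=cur()
cv2.imwrite('pics/s6c.png',np.vstack([cv2.resize(sc['pixels'][150:250,250:400],None,fx=4,fy=4,interpolation=2)[:,:],cv2.resize(t['pixels'][140:210,260:410],None,fx=4,fy=4,interpolation=2)])[:600*2])
f=lambda q:((proj(sc,q)-[250,150])*4).round()
print(f(p),f(p-19*r.as_matrix()[:,2]),[f(q) for q in((604,17,91),(602,-8,91),(604,17,80),(602,-8,80))], f((651.6,12.5,91)),f((657,-10.8,91)))
g=lambda q:((proj(t,q)-[260,140])*4).round()+[0,400]
print(g(p),g(p-19*r.as_matrix()[:,2]))
E
```

```text
[273. 300.] [277. 268.] [array([302., 262.]), array([261., 256.]), array([302., 276.]), array([261., 270.])] [283. 316.] [242. 319.]
[219. 584.] [219. 598.]
```

View pics/s6c.png

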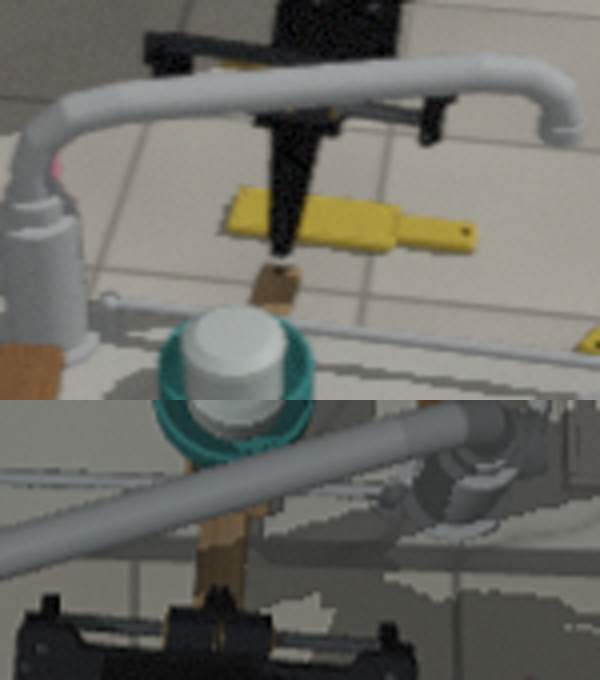

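```bash
python3 - <<'E'
from seq import *
sc=shot('scene');t=shot('top');w=shot('wrist');p,r,s=cur()
obs=[(sc,(320.3,213.5)),(t,(314.6,187.3)),(w,(319,234))]
for o in (obs,obs[:2],obs[::2]):
  g=least_squares(lambda X:np.concatenate([proj(c,X)-u for c,u in o]),[615,2,90]);print(g.x.round(1),g.fun.round(1),'tool frame',r.inv().apply(g.x-p).round(1))
c=cv2.resize(t['pixels'][150:210,270:360],None,fx=8,fy=8,interpolation=2);cv2.imwrite('pics/t7.png',c)
c=cv2.resize(sc['pixels'][180:240,290:360],None,fx=8,fy=8,interpolation=2);cv2.imwrite('pics/s7.png',c)
print(s['opening'],s['t'])
E
```

```text
[614.5   3.  105.3] [-1.1 -0.1  0.1 -0.3 -0.3  0.1] tool frame [  9.9  -0.5 -29.3]
[613.9   4.2 104.7] [-0.6 -0.  -0.5  0.1] tool frame [  9.   -1.6 -29.2]
[614.6   3.  105.2] [-1.2 -0.1 -0.3  0.1] tool frame [ 10.   -0.4 -29.2]
0.005470720187741023 10.2333
```

View pics/s7.png

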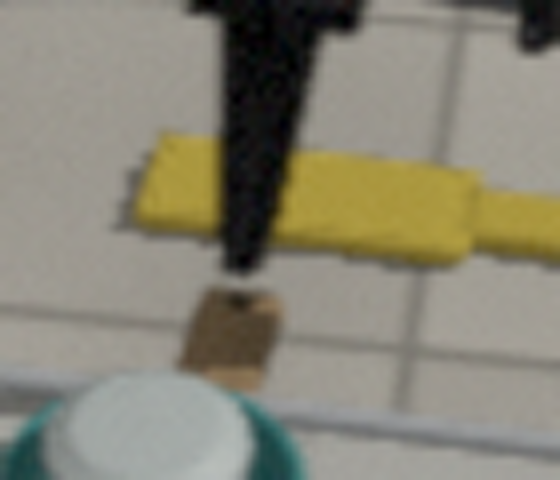

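View pics/t7.png

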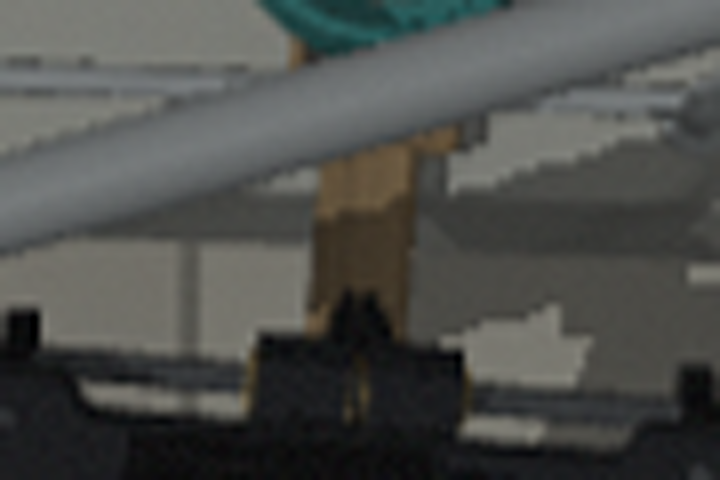

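The gripper closed on nothing. Triangulating from three cameras puts the real fingertips about 29 mm behind the reported TCP along tool z, just above the handle. Nothing was touched. I reopen and recheck reach with that offset.

```bash
cat >> seq.py <<'E'
def off(w,d=29):
    z=Rt(w[3],w[4]).as_matrix()[:,2]; return tuple(np.array(w[:3])+d*z)+tuple(w[3:])
E
python3 - <<'E'
from seq import *
p,r,s=cur()
for th in(.58,.6,.62,.65):
  print(th)
  W=[(608,4.,97,-.06,th),(623,2.5,73,-.08,th),(600,4.6,73,-.08,th),(495,15,73,.06,th),(495,15,120,.15,th),(485,120,125,.45,th),(490,220,125,.7,th),(560,270,130,.7,th),(560,280,135,0.3,th),(645,284,112,0.06,th),(655,284,100,0.05,th)]
  seq([off(w) for w in W],s['joints'])
E
```

```text
0.58
[ 6.23864096e+02  3.04701038e+00  7.27425832e+01 -6.00000000e-02
  5.80000000e-01] [-0.12  0.52  2.11  2.74  0.08 -1.22] err 0.0 minmargin [2.98 1.36 0.68 1.54 0.02 1.47]
[ 6.38841865e+02  1.22994021e+00  4.87425832e+01 -8.00000000e-02
  5.80000000e-01] [-0.11  0.58  2.09  3.    0.11 -1.45] err 0.0 minmargin [2.98 1.37 0.68 1.28 0.02 1.24]
[ 6.15841865e+02  3.32994021e+00  4.87425832e+01 -8.00000000e-02
  5.80000000e-01] [-0.11  0.57  2.15  3.03  0.15 -1.49] err 0.0 minmargin [2.99 1.41 0.64 1.25 0.05 1.2 ]
[5.10864096e+02 1.59529896e+01 4.87425832e+01 6.00000000e-02
 5.80000000e-01] [-0.17  0.5   2.4   2.76  0.35 -1.41] err 0.0 minmargin [2.93 1.34 0.39 1.29 0.11 1.23]
[5.10714236e+02 1.73749745e+01 9.57425832e+01 1.50000000e-01
 5.80000000e-01] [-0.21  0.38  2.35  2.18  0.24 -0.93] err 0.0 minmargin [2.89 1.22 0.4  1.55 0.18 1.3 ]
[4.99310530e+02 1.26912774e+02 1.00742583e+02 4.50000000e-01
 5.80000000e-01] [-0.03  0.37  2.33  1.9   0.27 -0.75] err 0.0 minmargin [2.9  1.21 0.44 2.12 0.18 1.77]
[502.15540297 230.23835468 100.74258315   0.7          0.58      ] [ 0.15  0.41  2.2
[... 5560 characters left out ...]
gin [2.97 1.23 0.42 2.12 0.3  1.66]
[573.42329073 281.30628181 106.91356984   0.7          0.65      ] [ 0.22  0.48  2.09  1.65  0.28 -0.47] err 0.0 minmargin [2.88 1.27 0.52 2.37 0.22 1.86]
[5.76766543e+02 2.85186500e+02 1.11913570e+02 3.00000000e-01
 6.50000000e-01] [ 0.38  0.48  2.08  3.78  0.08 -2.15] err 0.0 minmargin [2.72 1.31 0.69 0.5  0.01 0.54]
[6.62518825e+02 2.85052393e+02 8.89135698e+01 6.00000000e-02
 6.50000000e-01] [ 0.4   0.6   1.88  4.88  0.21 -3.04] err 0.0 minmargin [ 2.7   1.33  0.72 -0.6   0.02 -0.35]
[6.72528472e+02 2.84877155e+02 7.69135698e+01 5.00000000e-02
 6.50000000e-01] [ 0.39  0.63  1.87  4.83  0.21 -2.99] err 0.0 minmargin [ 2.7   1.44  0.91 -0.6   0.15 -0.35]
```

drive_tool --increments '[[[0, 0, -0.2], [0, 0, 0]], [[0, 0, -0.2], [0, 0, 0]], [[0, 0, 0], [0, 0, 0]], [[0, 0, 0], [0, 0, 0]], [[0, 0, 0], [0, 0, 0]]]' --jaw 0.0

```text
t: 10.65
eef_pos: [615.1, 2.3, 84.2]
tcp_rot: [-3.141, -0.583, -0.082]
ft_force: [0.2, -0.3, -0.6]
opening: 0.3
```

```bash
python3 - <<'E'
from seq import *
p,r,s=cur();print(s['t'],p,s['joints'].round(2),s['opening'])
for th in(.55,.56,):
  print(th)
  W=[(605,4.,99,-.07,th),(623,2.5,73,-.08,th),(600,4.6,73,-.08,th),(495,15,73,.06,th),(495,15,120,.15,th),(485,120,125,.45,th),(490,220,125,.7,th),(560,270,130,.7,th),(560,280,135,0.4,th-.01),(645,284,112,0.08,th-.01),(655,284,100,0.07,th-.015)]
  seq([off(w) for w in W],s['joints'])
show([(off((606,4.,97,-.07,.565))[:3],-.07,.565,3)])
E
```

```text
10.65 [615.08133882   2.26812979  84.15395303] [-0.11  0.49  2.13  2.87  0.06 -1.33] 0.30011748842171726
0.55
[ 6.20120808e+02  2.93981124e+00  7.42767889e+01 -7.00000000e-02
  5.50000000e-01] [-0.11  0.51  2.1   2.32  0.03 -0.79] err 0.0 minmargin [ 2.99  1.35  0.69  1.96 -0.03  1.9 ]
[ 6.38109450e+02  1.28865869e+00  4.82767889e+01 -8.00000000e-02
  5.50000000e-01] [-0.11  0.58  2.07  2.89  0.06 -1.35] err 0.0 minmargin [ 2.99  1.36  0.69  1.39 -0.03  1.34]
[ 6.15109450e+02  3.38865869e+00  4.82767889e+01 -8.00000000e-02
  5.50000000e-01] [-0.11  0.56  2.13  2.98  0.1  -1.44] err 0.0 minmargin [2.99 1.4  0.66 1.3  0.   1.25]
[5.10130654e+02 1.59089302e+01 4.82767889e+01 6.00000000e-02
 5.50000000e-01] [-0.17  0.5   2.38  2.72  0.29 -1.36] err 0.0 minmargin [2.93 1.34 0.41 1.35 0.05 1.29]
[5.09987722e+02 1.72651727e+01 9.52767889e+01 1.50000000e-01
 5.50000000e-01] [-0.2   0.37  2.33  2.01  0.2  -0.75] err 0.0 minmargin [2.9  1.21 0.42 1.6  0.14 1.36]
[4.98648914e+02 1.26593177e+02 1.00276789e+02 4.50000000e-01
 5.50000000e-01] [-0.02  0.37  2.31  1.72  0.24 -0.57] err 0.0 minmargin
[... 2264 characters left out ...]
35 0.47 2.02 0.27 0.1  1.25] err 0.0 minmargin [2.75 1.31 0.76 1.4  0.04 1.44]
[6.60109450e+02 2.85211341e+02 8.72767889e+01 8.00000000e-02
 5.50000000e-01] [ 0.38  0.6   1.83 -0.7   0.24  2.51] err 0.0 minmargin [2.72 1.32 0.78 0.43 0.05 0.18]
[6.69997306e+02 2.85051529e+02 7.52013086e+01 7.00000000e-02
 5.45000000e-01] [ 0.38  0.63  1.81 -0.71  0.24  2.53] err 0.0 minmargin [2.72 1.44 0.97 0.42 0.18 0.16]
t 10.65 pos [615.1   2.3  84.2] zdir [ 0.549 -0.045 -0.835] y [-0.082 -0.997 -0.   ] F [ 0.2 -0.3 -0.6] op 0.3 j [-0.11  0.49  2.13  2.87  0.06 -1.33]
[[[-0.01, -0.01, 0.15], [0.02, -0.08, -0.04]], [[-0.01, -0.02, 0.14], [0.03, -0.07, -0.04]], [[-0.01, -0.01, 0.15], [0.02, -0.08, -0.05]]]
```

```bash
python3 - <<'E'
from seq import *
show([((639.2,1.3,49.5),-.08,.565,8)])
p,r,s=cur()
seq([tuple(p)+(-.08,.583),(639.2,1.3,49.5,-.08,.565)],s['joints'])
E
```

```text
t 10.65 pos [615.1   2.3  84.2] zdir [ 0.549 -0.045 -0.835] y [-0.082 -0.997 -0.   ] F [ 0.2 -0.3 -0.6] op 0.3 j [-0.11  0.49  2.13  2.87  0.06 -1.33]
[[[0.0, -0.0, 0.18], [0.0, -0.03, -0.0]], [[0.01, -0.01, 0.17], [0.0, -0.03, -0.01]], [[0.0, -0.0, 0.18], [0.0, -0.03, 0.0]], [[0.01, -0.01, 0.17], [0.0, -0.02, -0.0]], [[0.01, -0.0, 0.18], [0.0, -0.03, -0.0]]]
[[[0.0, -0.0, 0.18], [0.0, -0.03, -0.01]], [[0.01, -0.01, 0.17], [0.01, -0.03, 0.0]], [[0.01, -0.0, 0.18], [-0.0, -0.03, -0.0]]]
[ 6.15081339e+02  2.26812979e+00  8.41539530e+01 -8.00000000e-02
  5.83000000e-01] [-0.11  0.49  2.13  2.86  0.06 -1.31] err 0.0 minmargin [2.99 1.33 0.66 1.42 0.   1.38]
[ 6.392e+02  1.300e+00  4.950e+01 -8.000e-02  5.650e-01] [-0.11  0.58  2.08  2.95  0.08 -1.41] err 0.0 minmargin [2.99 1.34 0.67 1.33 0.01 1.28]
```

drive_tool --increments '[[[0, 0, 0], [0, 0, 0]], [[0, 0, 0], [0, 0, 0]], [[0, 0, 0], [0, 0, 0]]]'

```text
t: 10.9
eef_pos: [615.1, 2.3, 84.0]
tcp_rot: [-3.141, -0.583, -0.082]
ft_force: [-0.1, 0.1, 0.4]
opening: 0.482
```

drive_tool --increments '[[[0, 0, 0.18], [0, 0, 0]], [[0.01, 0, 0.18], [0, 0, 0]], [[0, 0, 0.18], [0, -0.04, 0]], [[0.01, 0, 0.18], [0, -0.05, 0]], [[0.01, 0, 0.18], [0, -0.05, 0]]]'

```text
t: 11.32
eef_pos: [630.9, 1.0, 61.5]
tcp_rot: [-3.141, -0.571, -0.082]
ft_force: [-0.9, -0.2, -0.4]
opening: 0.501
```

drive_tool --increments '[[[0, 0, 0.18], [0, -0.05, 0]], [[0.01, 0, 0.18], [0, -0.03, 0]], [[0, 0, 0.18], [0, 0, 0]]]'

```text
t: 11.57
eef_pos: [640.0, 0.3, 48.2]
tcp_rot: [-3.141, -0.566, -0.082]
ft_force: [0.9, -0.4, -0.2]
opening: 0.502
```

```bash
python3 - <<'E'
from seq import *
sc=shot('scene');t=shot('top');w=shot('wrist')
cv2.imwrite('pics/m8.png',np.vstack([cv2.resize(sc['pixels'][180:240,270:370],(600,360),interpolation=2),cv2.resize(w['pixels'][170:270,220:420],(600,300))])[:600])
show([])
E
```

```text
t 11.7167 pos [6.395e+02 3.000e-01 4.810e+01] zdir [ 0.534 -0.043 -0.845] y [-0.082 -0.997 -0.001] F [ 0.1  0.9 -1. ] op 0.504 j [-0.11  0.58  2.08  2.96  0.09 -1.41]
```

View pics/m8.png

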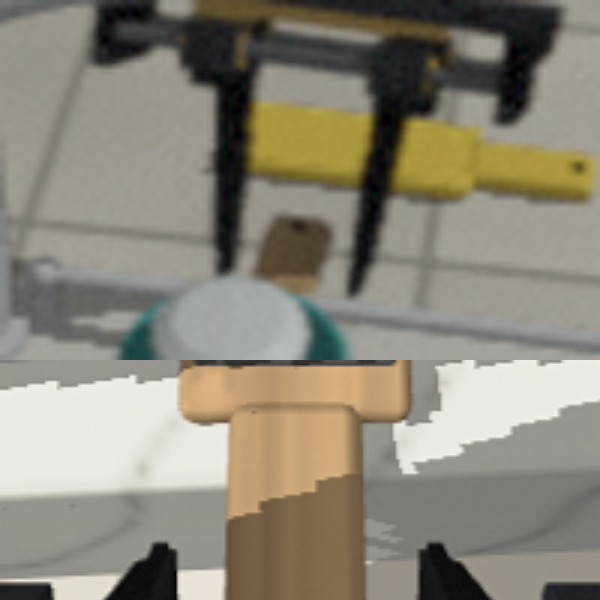

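The fingers now straddle the handle, with equal gaps on both sides. Closing.

drive_tool --increments '[[[0, 0, 0], [0, 0, 0]], [[0, 0, 0], [0, 0, 0]], [[0, 0, 0], [0, 0, 0]], [[0, 0, 0], [0, 0, 0]], [[0, 0, 0], [0, 0, 0]]]' --jaw -1

```text
t: 12.13
eef_pos: [639.5, 0.4, 48.8]
tcp_rot: [-3.141, -0.566, -0.082]
ft_force: [-0.7, -0.2, 1.7]
opening: 0.271
```

drive_tool --increments '[[[0, 0, 0], [0, 0, 0]], [[0, 0, 0], [0, 0, 0]], [[0, 0, 0], [0, 0, 0]]]'

```text
t: 12.38
eef_pos: [639.5, 0.4, 48.8]
tcp_rot: [-3.141, -0.566, -0.082]
ft_force: [-2.6, 1.1, 4.3]
opening: 0.27
```

```bash
python3 - <<'E'
from seq import *
w=shot('wrist','w9.png');p,r,s=cur()
th=.565
W=[tuple(p)+(-.08,th),(p[0]-23,p[1]+2,p[2]+.2,-.08,th),(p[0]-70,p[1]+5,p[2]+.4,-.02,th),(p[0]-132,p[1]+8,p[2]+.6,.03,th)]
seq(W,s['joints'])
show([(W[1][:3],-.08,th,5),(W[2][:3],-.02,th,10),(W[3][:3],.03,th,15)])
E
```

```text
[ 6.39499780e+02  3.69068452e-01  4.87894813e+01 -8.00000000e-02
  5.65000000e-01] [-0.11  0.58  2.08  2.95  0.08 -1.4 ] err 0.0 minmargin [2.99 1.42 0.71 1.33 0.02 1.29]
[ 6.16499780e+02  2.36906845e+00  4.89894813e+01 -8.00000000e-02
  5.65000000e-01] [-0.11  0.56  2.13  3.    0.12 -1.46] err 0.0 minmargin [2.99 1.4  0.66 1.28 0.03 1.23]
[ 5.69499780e+02  5.36906845e+00  4.91894813e+01 -2.00000000e-02
  5.65000000e-01] [-0.14  0.53  2.25  2.82  0.21 -1.36] err 0.0 minmargin [2.96 1.37 0.54 1.3  0.07 1.25]
[5.07499780e+02 8.36906845e+00 4.93894813e+01 3.00000000e-02
 5.65000000e-01] [-0.18  0.5   2.39  2.78  0.32 -1.4 ] err 0.0 minmargin [2.92 1.34 0.4  1.46 0.16 1.29]
t 12.4333 pos [6.395e+02 4.000e-01 4.880e+01] zdir [ 0.534 -0.043 -0.844] y [-0.081 -0.997 -0.   ] F [-3.1  0.8  5.1] op 0.271 j [-0.11  0.58  2.08  2.96  0.09 -1.41]
[[[-0.13, -0.0, -0.08], [0.0, -0.0, -0.0]], [[-0.13, -0.0, -0.09], [0.0, -0.0, -0.01]], [[-0.13, -0.0, -0.08], [0.0, -0.01, -0.0]], [[-0.13, -0.0, -0.08], [0.0, 0.0, -0.01]], [[-0.13, -0.0, -0.09], [0.01, -0.0, 0.0]]]
[[[-0.13, 0.0, -0.08], [0.04, -0.0, 
[... 400 characters left out ...]
0, -0.06]]]
[[[-0.12, -0.0, -0.07], [0.02, -0.0, -0.04]], [[-0.11, -0.01, -0.08], [0.02, -0.0, -0.03]], [[-0.12, -0.0, -0.07], [0.03, -0.0, -0.04]], [[-0.11, -0.01, -0.08], [0.02, -0.0, -0.03]], [[-0.12, -0.0, -0.07], [0.02, -0.0, -0.04]]]
[[[-0.12, -0.01, -0.08], [0.02, -0.0, -0.03]], [[-0.11, -0.01, -0.07], [0.02, -0.0, -0.04]], [[-0.12, -0.0, -0.08], [0.03, -0.0, -0.03]], [[-0.11, -0.01, -0.07], [0.02, -0.0, -0.04]], [[-0.12, -0.01, -0.07], [0.02, -0.0, -0.03]]]
[[[-0.12, -0.01, -0.08], [0.02, -0.0, -0.04]], [[-0.11, -0.01, -0.07], [0.03, -0.0, -0.03]], [[-0.12, -0.01, -0.08], [0.02, -0.0, -0.04]], [[-0.11, -0.01, -0.07], [0.02, -0.0, -0.04]], [[-0.12, -0.01, -0.08], [0.02, -0.0, -0.03]]]
```

View pics/w9.png

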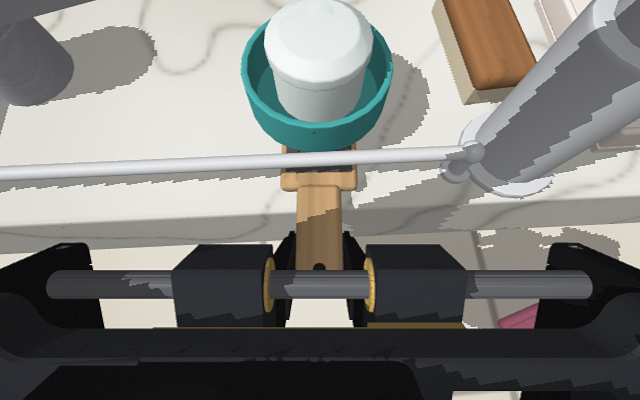

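drive_tool --increments '[[[-0.13, 0, -0.1], [0, 0, 0]], [[-0.13, 0, -0.09], [0, 0, 0]], [[-0.13, 0, -0.085], [0, 0, 0]], [[-0.13, 0, -0.085], [0, 0, 0]], [[-0.13, 0, -0.085], [0, 0, 0]]]'

```text
t: 12.85
eef_pos: [615.6, 2.2, 49.4]
tcp_rot: [-3.141, -0.566, -0.082]
ft_force: [4.1, -0.3, -1.3]
opening: 0.272
```

```bash
python3 - <<'E'
from seq import *
w=shot('wrist','w10.png');show([])
E
```

```text
t 12.9 pos [614.6   2.3  49.2] zdir [ 0.534 -0.043 -0.845] y [-0.082 -0.997 -0.   ] F [-0.4 -1.  -0.4] op 0.271 j [-0.11  0.56  2.14  3.01  0.12 -1.46]
```

View pics/w10.png

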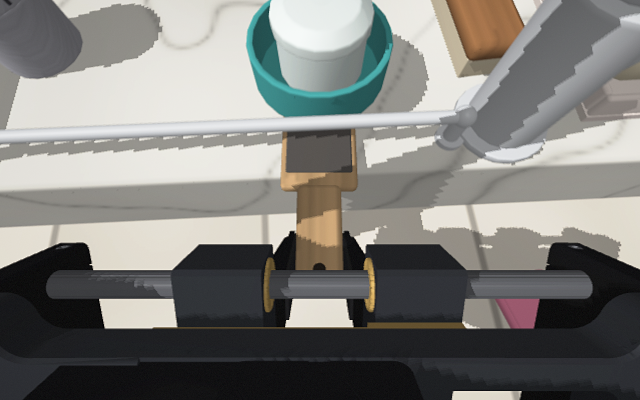

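The file is sliding out and the rail is holding the dish back. I keep pulling.

drive_tool --increments '[[[-0.12, 0, -0.08], [0, 0, 0]], [[-0.12, 0, -0.08], [0, 0, 0]], [[-0.12, 0, -0.08], [0, 0, 0]], [[-0.12, 0, -0.08], [0, 0, 0]], [[-0.12, 0, -0.08], [0, 0, 0]]]'

```text
t: 13.32
eef_pos: [594.0, 4.0, 49.9]
tcp_rot: [-3.141, -0.566, -0.082]
ft_force: [3.2, -0.3, -2.0]
opening: 0.273
```

drive_tool --increments '[[[-0.12, 0, -0.08], [0, 0, 0]], [[-0.12, 0, -0.08], [0, 0, 0]], [[-0.12, 0, -0.08], [0, 0, 0]], [[-0.12, 0, -0.08], [0, 0, 0]], [[-0.12, 0, -0.08], [0, 0, 0]]]'

```text
t: 13.73
eef_pos: [572.3, 5.8, 50.3]
tcp_rot: [-3.141, -0.565, -0.082]
ft_force: [3.3, -1.5, -2.5]
opening: 0.276
```

```bash
python3 - <<'E'
from seq import *
w=shot('wrist','w11.png');show([])
E
```

```text
t 13.7833 pos [571.4   6.   50.1] zdir [ 0.533 -0.043 -0.845] y [-0.081 -0.997 -0.   ] F [-1.1 -0.5 -2.4] op 0.27 j [-0.11  0.53  2.24  3.05  0.19 -1.5 ]
```

View pics/w11.png

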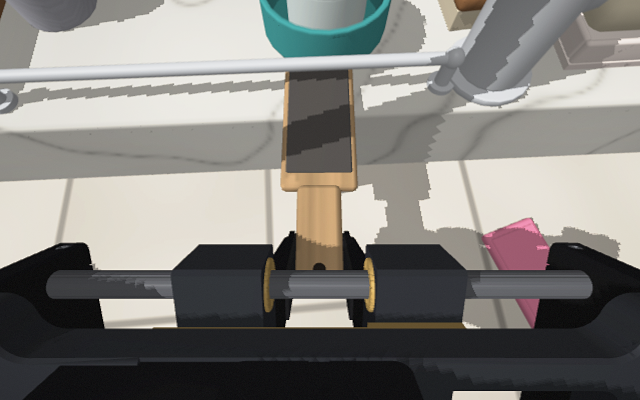

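drive_tool --increments '[[[-0.09, 0, -0.055], [0, 0, 0]], [[-0.09, 0, -0.055], [0, 0, 0]], [[-0.09, 0, -0.055], [0, 0, 0]], [[-0.09, 0, -0.055], [0, 0, 0]], [[-0.09, 0, -0.055], [0, 0, 0]]]'

```text
t: 14.2
eef_pos: [556.7, 7.1, 50.1]
tcp_rot: [-3.141, -0.566, -0.082]
ft_force: [0.6, -0.3, -1.0]
opening: 0.27
```

drive_tool --increments '[[[-0.09, 0, -0.056], [0, 0, 0]], [[-0.09, 0, -0.056], [0, 0, 0]], [[-0.09, 0, -0.056], [0, 0, 0]], [[-0.09, 0, -0.056], [0, 0, 0]], [[-0.09, 0, -0.056], [0, 0, 0]]]'

```text
t: 14.62
eef_pos: [541.0, 8.4, 50.0]
tcp_rot: [-3.141, -0.566, -0.082]
ft_force: [0.4, -0.3, -1.7]
opening: 0.274
```

drive_tool --increments '[[[-0.09, 0, -0.057], [0, 0, 0]], [[-0.09, 0, -0.057], [0, 0, 0]], [[-0.09, 0, -0.057], [0, 0, 0]], [[-0.09, 0, -0.057], [0, 0, 0]], [[-0.09, 0, -0.057], [0, 0, 0]]]'

```text
t: 15.03
eef_pos: [525.0, 9.7, 50.0]
tcp_rot: [-3.141, -0.566, -0.082]
ft_force: [0.7, -0.8, -0.5]
opening: 0.269
```

```bash
python3 - <<'E'
from seq import *
w=shot('wrist','w12.png');sc=shot('scene','s12.png');show([])
cv2.imwrite('pics/s12c.png',cv2.resize(sc['pixels'][150:290,220:420],None,fx=3.5,fy=3.5,interpolation=2))
E
```

```text
t 15.1333 pos [524.8   9.7  49.9] zdir [ 0.534 -0.043 -0.844] y [-0.082 -0.997 -0.001] F [ 0.8 -0.  -0.5] op 0.269 j [-0.12  0.5   2.35  3.07  0.28 -1.53]
```

View pics/w12.png

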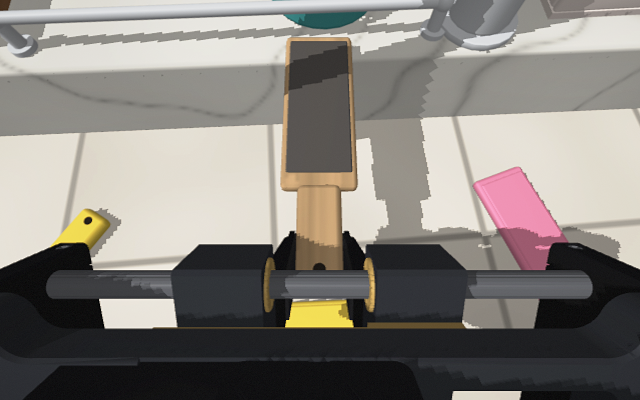

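View pics/s12c.png

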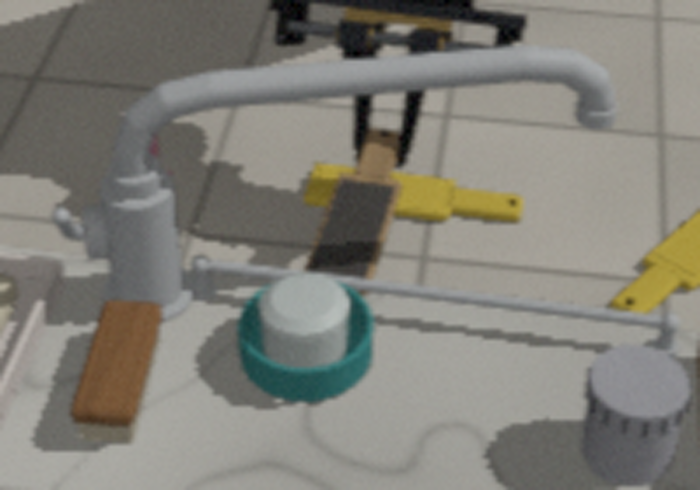

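drive_tool --increments '[[[-0.12, 0, -0.076], [0, 0, 0]], [[-0.12, 0, -0.076], [0, 0, 0]], [[-0.12, 0, -0.076], [0, 0, 0]], [[-0.06, 0, -0.038], [0, 0, 0]]]'

```text
t: 15.47
eef_pos: [509.7, 10.9, 49.8]
tcp_rot: [-3.141, -0.565, -0.082]
ft_force: [-0.7, 0.2, -0.4]
opening: 0.271
```

```bash
python3 - <<'E'
from seq import *
w=shot('wrist','w13.png');t=shot('top','t13.png')
cv2.imwrite('pics/t13c.png',cv2.resize(t['pixels'][90:270,140:400],None,fx=3,fy=3,interpolation=2))
p,r,s=cur();th=.565
W=[tuple(p)+(-.08,th),(507,14,75,.1,th),(502,20,98,.25,th),(495,130,100,.42,th),(490,260,100,.62,th),(570,292,102,.62,th),(600,288,104,.42,th-.005),(640,284,102,.2,th-.01),(672,283,92,.07,th-.015),(673,283,78,.065,th-.015)]
seq(W,s['joints'])
show([(w[:3],w[3],w[4],n) for w,n in zip(W[1:4],(6,5,10))])
E
```

```text
[ 5.09989321e+02  1.09137271e+01  4.98527832e+01 -8.00000000e-02
  5.65000000e-01] [-0.12  0.5   2.38  3.07  0.3  -1.53] err 0.0 minmargin [2.98 1.34 0.41 1.21 0.24 1.16]
[5.07e+02 1.40e+01 7.50e+01 1.00e-01 5.65e-01] [-0.2   0.43  2.37  2.47  0.25 -1.17] err 0.0 minmargin [2.9  1.27 0.41 1.25 0.19 1.18]
[5.02e+02 2.00e+01 9.80e+01 2.50e-01 5.65e-01] [-0.25  0.37  2.35  1.87  0.27 -0.74] err 0.0 minmargin [2.85 1.21 0.42 1.86 0.19 1.56]
[4.95e+02 1.30e+02 1.00e+02 4.20e-01 5.65e-01] [-0.    0.37  2.33  1.92  0.24 -0.72] err 0.0 minmargin [2.87 1.2  0.44 2.36 0.18 1.94]
[490.    260.    100.      0.62    0.565] [ 0.27  0.4   2.24  1.77  0.19 -0.5 ] err 0.0 minmargin [2.83 1.21 0.46 2.36 0.13 1.98]
[5.70e+02 2.92e+02 1.02e+02 6.20e-01 5.65e-01] [0.29 0.48 2.04 1.15 0.19 0.15] err 0.0 minmargin [2.81 1.25 0.57 2.28 0.12 2.24]
[6.00e+02 2.88e+02 1.04e+02 4.20e-01 5.60e-01] [0.33 0.5  1.98 0.46 0.11 1.03] err 0.0 minmargin [2.77 1.33 0.76 1.59 0.05 1.66]
[6.40e+02 2.84e+02 1.02e+02 2.00e-01 5.55e-01] [ 0.36  0.55  1.88 -0.48  0.18  2.18] err 0.0 minmargin [2.74 1.35 0.82 0.65 0.05 0.51]
[
[... 653 characters left out ...]
, -0.02, -0.12], [0.2, -0.0, -0.32]]]
[[[0.06, -0.04, -0.15], [0.2, -0.0, -0.32]], [[0.06, -0.05, -0.14], [0.2, -0.0, -0.31]], [[0.06, -0.04, -0.14], [0.2, -0.0, -0.32]], [[0.06, -0.05, -0.15], [0.2, -0.0, -0.32]], [[0.06, -0.05, -0.14], [0.21, -0.0, -0.31]]]
[[[0.06, -0.36, 0.03], [0.11, -0.0, -0.18]], [[0.07, -0.36, 0.04], [0.12, -0.0, -0.18]], [[0.07, -0.36, 0.03], [0.11, -0.0, -0.18]], [[0.08, -0.35, 0.04], [0.11, -0.0, -0.18]], [[0.08, -0.36, 0.05], [0.12, -0.0, -0.18]]]
[[[0.09, -0.35, 0.04], [0.11, -0.0, -0.18]], [[0.09, -0.36, 0.06], [0.11, -0.0, -0.18]], [[0.09, -0.35, 0.05], [0.12, -0.0, -0.18]], [[0.11, -0.34, 0.06], [0.11, -0.0, -0.18]], [[0.1, -0.35, 0.06], [0.11, -0.0, -0.18]]]
```

View pics/t13c.png

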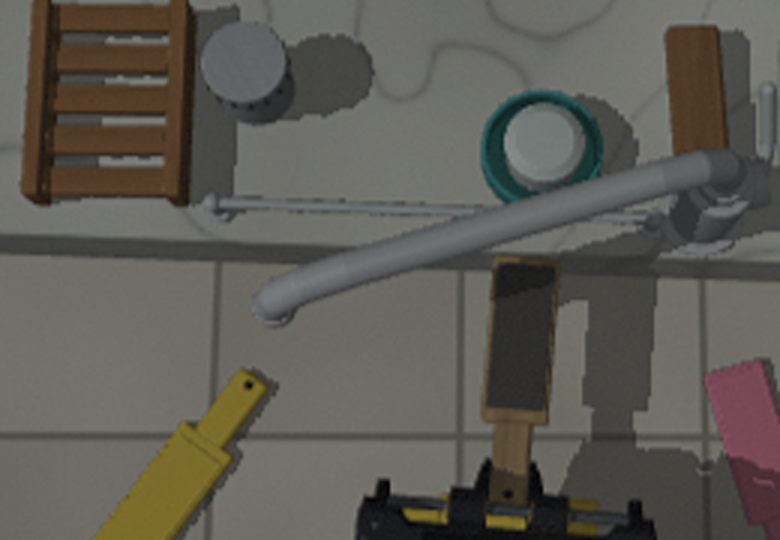

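View pics/w13.png

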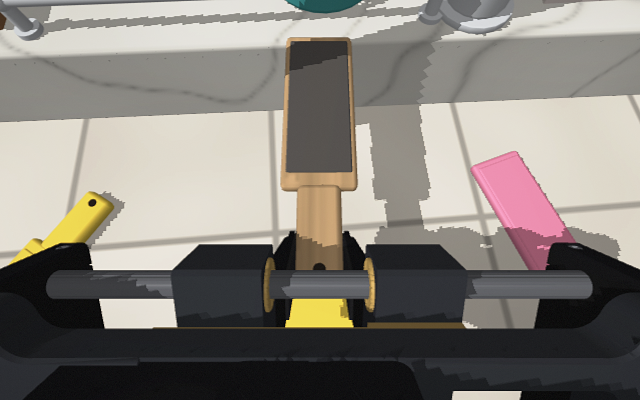

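The file is clear of the rail, and the dish and pot stand upright behind it. Next I lift, then carry it left at low height under the spout outlet.

drive_tool --increments '[[[0.06, -0.02, -0.13], [0.2, 0, -0.32]], [[0.06, -0.02, -0.13], [0.2, 0, -0.32]], [[0.06, -0.02, -0.13], [0.2, 0, -0.32]], [[0.06, -0.02, -0.13], [0.2, 0, -0.32]], [[0.06, -0.02, -0.13], [0.2, 0, -0.32]]]'

```text
t: 15.98
eef_pos: [507.7, 13.9, 71.4]
tcp_rot: [3.141, -0.566, 0.071]
ft_force: [-0.0, -0.3, -0.3]
opening: 0.27
```

drive_tool --increments '[[[0.06, -0.02, -0.12], [0.2, 0, -0.32]], [[0.06, -0.04, -0.15], [0.2, 0, -0.32]], [[0.06, -0.05, -0.14], [0.2, 0, -0.32]], [[0.06, -0.04, -0.14], [0.2, 0, -0.32]], [[0.06, -0.05, -0.15], [0.2, 0, -0.32]]]'

```text
t: 16.4
eef_pos: [503.2, 19.4, 94.0]
tcp_rot: [3.139, -0.565, 0.223]
ft_force: [0.5, 0.7, -1.3]
opening: 0.271
```

drive_tool --increments '[[[0.06, -0.3, 0.02], [0.12, 0, -0.2]], [[0.07, -0.36, 0.03], [0.12, 0, -0.18]], [[0.07, -0.36, 0.03], [0.11, 0, -0.18]], [[0.08, -0.35, 0.04], [0.11, 0, -0.18]], [[0.08, -0.36, 0.05], [0.12, 0, -0.18]]]'

```text
t: 16.82
eef_pos: [501.3, 74.2, 94.9]
tcp_rot: [3.14, -0.565, 0.31]
ft_force: [0.9, 0.4, -0.1]
opening: 0.271
```

```bash
python3 - <<'E'
from seq import *
p,r,s=cur();th=.565;z=r.as_matrix()[:,2];print('psi',np.arctan2(z[1],z[0]),'lean',np.arccos(-z[2]))
W=[tuple(p)+(np.arctan2(z[1],z[0]),np.arccos(-z[2])),(490,260,100,.62,th),(570,292,102,.62,th)]
seq(W,s['joints'])
show([(w[:3],w[3],w[4],n) for w,n in zip(W[1:],(15,6))])
E
```

```text
psi 0.30681353729000793 lean 0.5650603698649169
[5.01267102e+02 7.42173134e+01 9.49271657e+01 3.06813537e-01
 5.65060370e-01] [-0.12  0.38  2.35  2.01  0.25 -0.82] err 0.0 minmargin [2.98 1.22 0.44 2.27 0.19 1.87]
[490.    260.    100.      0.62    0.565] [ 0.27  0.4   2.24  1.77  0.19 -0.5 ] err 0.0 minmargin [2.83 1.22 0.44 2.27 0.13 1.88]
[5.70e+02 2.92e+02 1.02e+02 6.20e-01 5.65e-01] [0.29 0.48 2.04 1.15 0.19 0.15] err 0.0 minmargin [2.81 1.25 0.57 2.28 0.12 2.24]
t 16.8167 pos [501.3  74.2  94.9] zdir [ 0.51   0.162 -0.845] y [ 0.305 -0.953  0.002] F [ 0.9  0.4 -0.1] op 0.271 j [-0.12  0.38  2.35  2.01  0.25 -0.82]
[[[0.09, -0.4, 0.04], [0.14, 0.0, -0.22]], [[0.1, -0.4, 0.05], [0.14, 0.0, -0.22]], [[0.11, -0.4, 0.06], [0.14, 0.0, -0.21]], [[0.11, -0.39, 0.05], [0.14, 0.0, -0.22]], [[0.12, -0.39, 0.07], [0.14, 0.0, -0.22]]]
[[[0.13, -0.39, 0.06], [0.14, 0.0, -0.22]], [[0.13, -0.38, 0.07], [0.14, 0.0, -0.22]], [[0.14, -0.39, 0.08], [0.14, 0.0, -0.21]], [[0.15, -0.37, 0.08], [0.14, 0.0, -0.22]], [[0.15, -0.38, 0.08], [0.14, 0.0, -0.22]]]
[[[0.16, -0.37, 0.09], [0.14, 0.0, -0.22]], [[0.17, -0.37, 0.09], [0.14, 0.0, -0.21]], [[0.17, -0.36, 0.1], [0.14, 0.0, -0.22]], [[0.18, -0.36, 0.1], [0.14, 0.0, -0.22]], [[0.19, -0.36, 0.1], [0.14, 0.0, -0.22]]]
[[[0.4, 0.11, 0.24], [-0.0, 0.0, 0.0]], [[0.4, 0.12, 0.24], [-0.0, 0.0, 0.0]], [[0.39, 0.11, 0.24], [-0.0, 0.0, 0.0]], [[0.4, 0.12, 0.24], [-0.0, 0.0, 0.0]], [[0.4, 0.11, 0.24], [-0.0, 0.0, 0.0]]]
[[[0.4, 0.12, 0.24], [-0.0, 0.0, 0.0]]]
```

drive_tool --increments '[[[0.09, -0.4, 0.04], [0.14, 0, -0.22]], [[0.1, -0.4, 0.05], [0.14, 0, -0.22]], [[0.11, -0.4, 0.06], [0.14, 0, -0.22]], [[0.11, -0.39, 0.05], [0.14, 0, -0.22]], [[0.12, -0.39, 0.07], [0.14, 0, -0.22]]]'

```text
t: 17.23
eef_pos: [497.5, 136.2, 96.5]
tcp_rot: [3.14, -0.565, 0.415]
ft_force: [0.5, -0.3, -1.4]
opening: 0.273
```

drive_tool --increments '[[[0.13, -0.39, 0.06], [0.14, 0, -0.22]], [[0.13, -0.38, 0.07], [0.14, 0, -0.22]], [[0.14, -0.39, 0.08], [0.14, 0, -0.22]], [[0.15, -0.37, 0.08], [0.14, 0, -0.22]], [[0.15, -0.38, 0.08], [0.14, 0, -0.22]]]'

```text
t: 17.65
eef_pos: [493.5, 198.2, 98.2]
tcp_rot: [3.14, -0.565, 0.519]
ft_force: [-0.6, 0.8, -0.3]
opening: 0.274
```

drive_tool --increments '[[[0.16, -0.37, 0.09], [0.14, 0, -0.22]], [[0.17, -0.37, 0.09], [0.14, 0, -0.22]], [[0.17, -0.36, 0.1], [0.14, 0, -0.22]], [[0.18, -0.36, 0.1], [0.14, 0, -0.22]], [[0.19, -0.36, 0.1], [0.14, 0, -0.22]]]'

```text
t: 18.07
eef_pos: [489.7, 260.3, 99.9]
tcp_rot: [3.14, -0.564, 0.623]
ft_force: [-0.0, -0.2, -2.0]
opening: 0.272
```

```bash
python3 - <<'E'
from seq import *
p,r,s=cur();th=.565;z=r.as_matrix()[:,2];print('psi',np.arctan2(z[1],z[0]),'lean',np.arccos(-z[2]))
W=[tuple(p)+(np.arctan2(z[1],z[0]),np.arccos(-z[2])),(565,286,102,.6,th),(595,286,104,.44,th),(635,284,103,.2,th-.008),(668,283,98,.07,th-.015)]
seq(W,s['joints'])
show([(w[:3],w[3],w[4],n) for w,n in zip(W[1:],(5,5,5,5))])
E
```

```text
psi 0.621269652149216 lean 0.5644180933299516
[489.700244   260.28234859  99.90415804   0.62126965   0.56441809] [ 0.27  0.4   2.24  1.77  0.19 -0.5 ] err 0.0 minmargin [2.83 1.24 0.55 2.51 0.13 2.19]
[5.65e+02 2.86e+02 1.02e+02 6.00e-01 5.65e-01] [0.28 0.48 2.06 1.19 0.18 0.12] err 0.0 minmargin [2.82 1.25 0.57 2.32 0.12 2.24]
[5.95e+02 2.86e+02 1.04e+02 4.40e-01 5.65e-01] [0.32 0.5  1.99 0.65 0.11 0.82] err 0.0 minmargin [2.78 1.32 0.74 1.78 0.05 1.87]
[6.35e+02 2.84e+02 1.03e+02 2.00e-01 5.57e-01] [ 0.36  0.54  1.89 -0.51  0.18  2.21] err 0.0 minmargin [2.74 1.34 0.8  0.62 0.04 0.48]
[6.68e+02 2.83e+02 9.80e+01 7.00e-02 5.50e-01] [ 0.37  0.59  1.8  -0.63  0.27  2.44] err 0.0 minmargin [2.73 1.39 0.91 0.5  0.12 0.25]
t 18.0667 pos [489.7 260.3  99.9] zdir [ 0.435  0.311 -0.845] y [ 0.583 -0.812  0.001] F [-0.  -0.2 -2. ] op 0.272 j [ 0.27  0.41  2.24  1.77  0.19 -0.5 ]
[[[0.44, 0.15, 0.26], [-0.03, 0.0, 0.05]], [[0.43, 0.15, 0.26], [-0.03, 0.0, 0.05]], [[0.44, 0.15, 0.26], [-0.03, 0.0, 0.05]], [[0.44, 0.15, 0.26], [-0.02, 0.01, 0.05]], [[0.44, 0.14, 0.26], [-0.03, -0.0, 0.05]]]
[[[0.15, 0.11, 0.08], [-0.21, -0.0, 0.34]], [[0.15, 0.11, 0.08], [-0.22, -0.0, 0.33]], [[0.15, 0.11, 0.08], [-0.21, -0.0, 0.34]], [[0.15, 0.09, 0.08], [-0.22, -0.0, 0.34]], [[0.16, 0.09, 0.09], [-0.21, -0.0, 0.34]]]
[[[0.2, 0.13, 0.13], [-0.32, -0.02, 0.51]], [[0.2, 0.11, 0.14], [-0.32, -0.02, 0.5]], [[0.2, 0.11, 0.13], [-0.32, -0.02, 0.51]], [[0.21, 0.09, 0.14], [-0.32, -0.02, 0.51]], [[0.21, 0.08, 0.14], [-0.32, -0.02, 0.51]]]
[[[0.16, 0.05, 0.14], [-0.17, -0.02, 0.28]], [[0.17, 0.04, 0.14], [-0.17, -0.02, 0.27]], [[0.17, 0.04, 0.15], [-0.17, -0.01, 0.28]], [[0.17, 0.03, 0.14], [-0.17, -0.02, 0.27]], [[0.17, 0.03, 0.14], [-0.17, -0.02, 0.28]]]
```

drive_tool --increments '[[[0.44, 0.15, 0.26], [-0.03, 0, 0.05]], [[0.44, 0.15, 0.26], [-0.03, 0, 0.05]], [[0.44, 0.15, 0.26], [-0.03, 0, 0.05]], [[0.44, 0.15, 0.26], [-0.02, 0, 0.05]], [[0.44, 0.14, 0.26], [-0.03, 0, 0.05]]]'

```text
t: 18.48
eef_pos: [565.9, 286.0, 102.3]
tcp_rot: [-3.141, -0.564, 0.599]
ft_force: [-1.3, 0.1, -0.7]
opening: 0.27
```

drive_tool --increments '[[[0.15, 0.11, 0.08], [-0.21, 0, 0.34]], [[0.15, 0.11, 0.08], [-0.22, 0, 0.34]], [[0.15, 0.11, 0.08], [-0.21, 0, 0.34]], [[0.15, 0.09, 0.08], [-0.22, 0, 0.34]], [[0.16, 0.09, 0.09], [-0.21, 0, 0.34]]]'

```text
t: 18.9
eef_pos: [594.9, 285.8, 103.9]
tcp_rot: [-3.14, -0.564, 0.439]
ft_force: [0.2, -0.6, -0.9]
opening: 0.272
```

```bash
python3 - <<'E'
from seq import *
p,r,s=cur();th=.565;z=r.as_matrix()[:,2];print('psi',np.arctan2(z[1],z[0]),'lean',np.arccos(-z[2]))
W=[tuple(p)+(np.arctan2(z[1],z[0]),np.arccos(-z[2])),(635,284,105,.2,th-.008),(668,283,98,.07,th-.015)]
seq(W,s['joints'])
show([(w[:3],w[3],w[4],n) for w,n in zip(W[1:],(10,5,5,5))])
E
```

```text
psi 0.44140747501257893 lean 0.564035329479901
[5.94871625e+02 2.85810878e+02 1.03878234e+02 4.41407475e-01
 5.64035329e-01] [0.32 0.5  1.99 0.65 0.11 0.82] err 0.0 minmargin [2.78 1.34 0.8  1.78 0.05 1.87]
[6.35e+02 2.84e+02 1.05e+02 2.00e-01 5.57e-01] [ 0.36  0.54  1.89 -0.49  0.18  2.2 ] err 0.0 minmargin [2.74 1.34 0.8  0.64 0.04 0.49]
[6.68e+02 2.83e+02 9.80e+01 7.00e-02 5.50e-01] [ 0.37  0.59  1.8  -0.63  0.27  2.44] err 0.0 minmargin [2.73 1.38 0.91 0.5  0.13 0.25]
t 18.9 pos [594.9 285.8 103.9] zdir [ 0.483  0.228 -0.845] y [ 0.425 -0.905 -0.001] F [ 0.2 -0.6 -0.9] op 0.272 j [0.32 0.5  1.99 0.65 0.11 0.83]
[[[0.1, 0.06, 0.06], [-0.16, -0.01, 0.25]], [[0.11, 0.06, 0.06], [-0.16, -0.01, 0.26]], [[0.1, 0.06, 0.06], [-0.16, -0.01, 0.25]], [[0.11, 0.05, 0.06], [-0.16, -0.0, 0.25]], [[0.1, 0.05, 0.07], [-0.16, -0.01, 0.25]]]
[[[0.11, 0.05, 0.06], [-0.16, -0.01, 0.26]], [[0.11, 0.05, 0.06], [-0.16, -0.01, 0.25]], [[0.11, 0.04, 0.07], [-0.16, -0.01, 0.25]], [[0.11, 0.04, 0.06], [-0.16, -0.01, 0.25]], [[0.11, 0.03, 0.07], [-0.16, -0.01, 0.26]]]
[[[0.16, 0.05, 0.15], [-0.17, -0.02, 0.28]], [[0.16, 0.05, 0.16], [-0.17, -0.01, 0.27]], [[0.16, 0.03, 0.15], [-0.17, -0.02, 0.28]], [[0.16, 0.04, 0.15], [-0.18, -0.02, 0.27]], [[0.16, 0.03, 0.16], [-0.17, -0.01, 0.28]]]
```

drive_tool --increments '[[[0.1, 0.06, 0.06], [-0.16, -0.01, 0.25]], [[0.11, 0.06, 0.06], [-0.16, -0.01, 0.26]], [[0.1, 0.06, 0.06], [-0.16, -0.01, 0.25]], [[0.11, 0.05, 0.06], [-0.16, 0, 0.25]], [[0.1, 0.05, 0.07], [-0.16, -0.01, 0.25]]]'

```text
t: 19.32
eef_pos: [614.7, 284.8, 104.3]
tcp_rot: [-3.141, -0.56, 0.32]
ft_force: [0.2, -0.1, -0.3]
opening: 0.274
```

drive_tool --increments '[[[0.11, 0.05, 0.06], [-0.16, -0.01, 0.26]], [[0.11, 0.05, 0.06], [-0.16, -0.01, 0.25]], [[0.11, 0.04, 0.07], [-0.16, -0.01, 0.25]], [[0.11, 0.04, 0.06], [-0.16, -0.01, 0.25]], [[0.11, 0.03, 0.07], [-0.16, -0.01, 0.26]]]'

```text
t: 19.73
eef_pos: [634.8, 283.9, 104.8]
tcp_rot: [3.141, -0.556, 0.2]
ft_force: [0.1, -0.1, -0.1]
opening: 0.271
```

```bash
python3 - <<'E'
from seq import *
p,r,s=cur();th=.565;z=r.as_matrix()[:,2];print('psi',np.arctan2(z[1],z[0]),'lean',np.arccos(-z[2]))
W=[tuple(p)+(np.arctan2(z[1],z[0]),np.arccos(-z[2])),(668,283,98,.07,th-.015)]
seq(W,s['joints'])
show([(w[:3],w[3],w[4],n) for w,n in zip(W[1:],(5,5,5,5))])
E
```

```text
psi 0.19994740615540088 lean 0.5561643032332483
[6.34793856e+02 2.83883342e+02 1.04844422e+02 1.99947406e-01
 5.56164303e-01] [ 0.36  0.54  1.89 -0.49  0.18  2.19] err 0.0 minmargin [2.74 1.38 0.9  0.64 0.12 0.5 ]
[6.68e+02 2.83e+02 9.80e+01 7.00e-02 5.50e-01] [ 0.37  0.59  1.8  -0.63  0.27  2.44] err 0.0 minmargin [2.73 1.38 0.91 0.5  0.13 0.25]
t 19.7333 pos [634.8 283.9 104.8] zdir [ 0.517  0.105 -0.849] y [ 0.199 -0.98   0.   ] F [ 0.1 -0.1 -0.1] op 0.271 j [ 0.36  0.54  1.89 -0.49  0.18  2.19]
[[[0.16, 0.05, 0.15], [-0.17, -0.02, 0.28]], [[0.16, 0.04, 0.16], [-0.17, -0.01, 0.27]], [[0.16, 0.04, 0.15], [-0.17, -0.02, 0.28]], [[0.16, 0.04, 0.15], [-0.17, -0.01, 0.28]], [[0.17, 0.02, 0.16], [-0.17, -0.02, 0.27]]]
```

drive_tool --increments '[[[0.16, 0.05, 0.15], [-0.17, -0.02, 0.28]], [[0.16, 0.04, 0.16], [-0.17, -0.01, 0.27]], [[0.16, 0.04, 0.15], [-0.17, -0.02, 0.28]], [[0.16, 0.04, 0.15], [-0.17, -0.01, 0.28]], [[0.17, 0.02, 0.16], [-0.17, -0.02, 0.27]]]'

```text
t: 20.15
eef_pos: [668.1, 283.2, 97.8]
tcp_rot: [-3.141, -0.55, 0.07]
ft_force: [1.0, -0.6, -0.6]
opening: 0.269
```

```bash
python3 - <<'E'
from seq import *
w=shot('wrist','w14.png');t=shot('top','t14.png');sc=shot('scene','s14.png');show([])
cv2.imwrite('pics/t14c.png',np.hstack([cv2.resize(t['pixels'][80:200,130:260],None,fx=3.2,fy=3.2,interpolation=2),cv2.resize(sc['pixels'][200:320,380:500],None,fx=3.2,fy=3.2,interpolation=2)]))
E
```

```text
t 20.3 pos [668.1 283.   97.8] zdir [ 0.521  0.038 -0.853] y [ 0.072 -0.997  0.   ] F [-0.1 -0.1 -1.4] op 0.272 j [ 0.37  0.59  1.8  -0.62  0.27  2.43]
```

View pics/t14c.png

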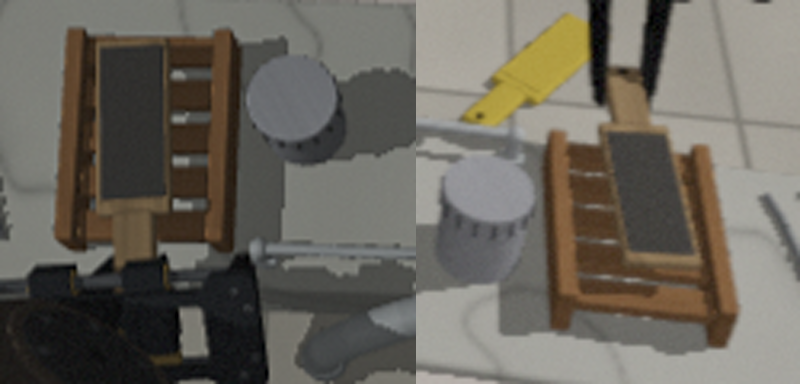

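View pics/w14.png

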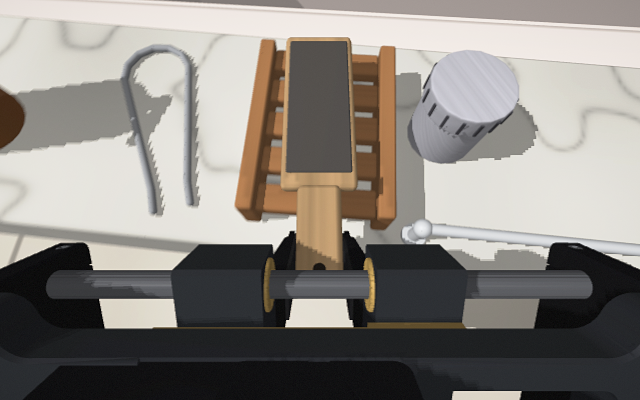

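```bash
python3 - <<'E'
from seq import *
t=shot('top')
for q in((97,42),(168,42),(96,210),(166,208)): print(ray(t,(130+q[0]/3.2-.4,80+q[1]/3.2-.4),139).round(1))
for k in ('file','file_tail','file_handle'): print(k,[(np.round(d['point'],0),round(d['score'],2)) for d in env.tip_of(k,t)[:5]])
E
```

```text
[798.  313.7 139. ]
[798.6 269.7 139. ]
[689.8 307.9 139. ]
[691.4 265.5 139. ]
file [(array([460.,  36.,   0.]), 0.97), (array([496., 247.,  -4.]), 0.89), (array([ 498., -174.,   -4.]), 0.81), (array([715., 284., 128.]), 0.78)]
file_tail [(array([455., -52.,   6.]), 0.81), (array([ 576., -152.,    7.]), 0.8), (array([428., 294.,   4.]), 0.8), (array([805., 294., 131.]), 0.69)]
file_handle [(array([652., 282., 138.]), 0.97), (array([549., 207.,   9.]), 0.71), (array([464., 100.,   4.]), 0.7), (array([ 429., -195.,    9.]), 0.58)]
```

```bash
python3 - <<'E'
from seq import *
p,r,s=cur()
W=[tuple(p)+(.07,.55),(671,282.5,82,.06,.56),(671,282.5,75,.06,.562)]
seq(W,s['joints'])
show([(w[:3],w[3],w[4],n) for w,n in zip(W[1:],(5,10))])
E
```

```text
[6.68273951e+02 2.81958795e+02 9.84814168e+01 7.00000000e-02
 5.50000000e-01] [ 0.37  0.59  1.8  -0.62  0.27  2.44] err 0.0 minmargin [2.73 1.43 0.99 0.51 0.21 0.25]
[6.710e+02 2.825e+02 8.200e+01 6.000e-02 5.600e-01] [ 0.38  0.62  1.81 -0.76  0.24  2.58] err 0.0 minmargin [2.72 1.43 0.98 0.37 0.18 0.11]
[6.710e+02 2.825e+02 7.500e+01 6.000e-02 5.620e-01] [ 0.38  0.63  1.82 -0.81  0.23  2.64] err 0.0 minmargin [2.72 1.46 0.97 0.32 0.17 0.05]
t 20.5 pos [668.3 282.   98.5] zdir [ 0.522  0.037 -0.852] y [ 0.071 -0.997  0.   ] F [ 0.2 -1.1  0.5] op 0.27 j [ 0.37  0.59  1.8  -0.62  0.27  2.44]
[[[-0.04, -0.0, 0.1], [-0.01, 0.02, 0.02]], [[-0.04, -0.0, 0.11], [-0.02, 0.03, 0.03]], [[-0.05, -0.01, 0.1], [-0.01, 0.02, 0.02]], [[-0.04, 0.0, 0.1], [-0.02, 0.02, 0.02]], [[-0.04, -0.0, 0.11], [-0.01, 0.03, 0.03]]]
[[[-0.01, -0.0, 0.02], [-0.0, 0.0, -0.0]], [[-0.01, -0.0, 0.02], [-0.0, 0.0, -0.0]], [[-0.02, -0.0, 0.02], [-0.0, 0.01, -0.0]], [[-0.01, -0.0, 0.02], [-0.0, -0.0, -0.0]], [[-0.01, -0.0, 0.02], [-0.0, 0.0, -0.0]]]
[[[-0.02, -0.0, 0.02], [-0.0, 0.0, -0.0]], [[-0.01, -0.0, 0.02], [-0.0, 0.01, -0.0]], [[-0.01, -0.0, 0.01], [-0.0, -0.0, -0.0]], [[-0.01, -0.0, 0.02], [-0.0, 0.0, -0.0]], [[-0.02, -0.0, 0.02], [-0.0, 0.0, -0.0]]]
```

drive_tool --increments '[[[-0.04, 0, 0.1], [-0.01, 0.02, 0.02]], [[-0.04, 0, 0.11], [-0.02, 0.03, 0.03]], [[-0.05, -0.01, 0.1], [-0.01, 0.02, 0.02]], [[-0.04, 0, 0.1], [-0.02, 0.02, 0.02]], [[-0.04, 0, 0.1], [-0.01, 0.02, 0.02]]]'

```text
t: 20.92
eef_pos: [671.4, 282.1, 82.0]
tcp_rot: [3.142, -0.56, 0.06]
ft_force: [-0.2, 0.3, -1.5]
opening: 0.272
```

drive_tool --increments '[[[-0.01, 0, 0.02], [0, 0, 0]], [[-0.01, 0, 0.02], [0, 0, 0]], [[-0.01, 0, 0.02], [0, 0, 0]], [[-0.01, 0, 0.02], [0, 0, 0]]]'

```text
t: 21.25
eef_pos: [671.9, 282.2, 79.8]
tcp_rot: [3.142, -0.56, 0.06]
ft_force: [0.2, -0.1, -0.8]
opening: 0.269
```

```bash
python3 - <<'E'
from seq import *
w=shot('wrist');sc=shot('scene');show([])
cv2.imwrite('pics/s15.png',np.hstack([cv2.resize(sc['pixels'][200:320,380:500],None,fx=4,fy=4,interpolation=2),cv2.resize(w['pixels'][0:280,200:440],(411,480))])[:, :800])
E
```

```text
t 21.35 pos [671.8 282.1  79.7] zdir [ 0.53   0.031 -0.847] y [ 0.06  -0.998  0.   ] F [ 0.1  0.4 -0.7] op 0.271 j [ 0.38  0.62  1.81 -0.77  0.24  2.6 ]
```

View pics/s15.png

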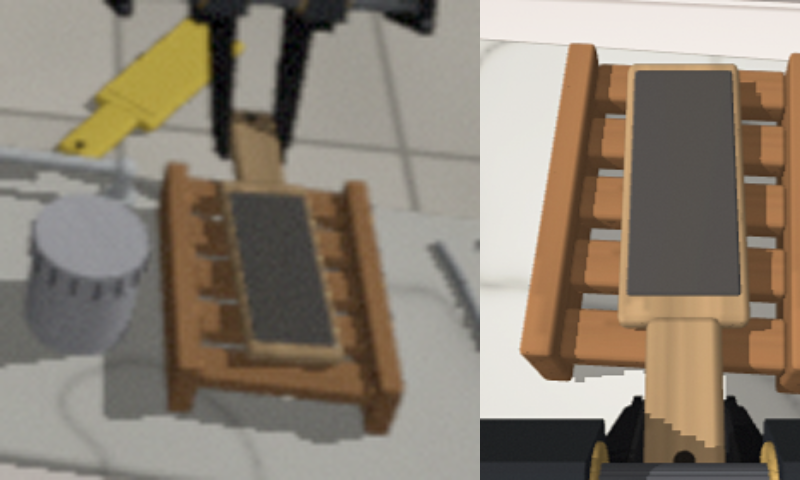

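The file is centred and a few mm above the slats. I lower it slowly until it touches.

drive_tool --increments '[[[-0.01, 0, 0.017], [0, 0, 0]], [[-0.01, 0, 0.017], [0, 0, 0]], [[-0.01, 0, 0.017], [0, 0, 0]]]'

```text
t: 21.6
eef_pos: [671.9, 282.1, 77.9]
tcp_rot: [3.141, -0.56, 0.06]
ft_force: [-0.6, -0.4, -0.3]
opening: 0.269
```

drive_tool --increments '[[[-0.01, 0, 0.017], [0, 0, 0]], [[-0.01, 0, 0.017], [0, 0, 0]]]'

```text
t: 21.77
eef_pos: [672.0, 282.2, 76.8]
tcp_rot: [3.142, -0.56, 0.06]
ft_force: [-1.4, -0.1, 1.0]
opening: 0.276
```

drive_tool --increments '[[[-0.01, 0, 0.015], [0, 0, 0]], [[0, 0, 0], [0, 0, 0]]]'

```text
t: 21.93
eef_pos: [672.0, 282.2, 76.7]
tcp_rot: [-3.142, -0.561, 0.06]
ft_force: [-3.6, -1.0, 5.6]
opening: 0.273
```

drive_tool --increments '[[[0, 0, 0], [0, 0, 0]], [[0, 0, 0], [0, 0, 0]], [[0, 0, 0], [0, 0, 0]], [[0, 0, 0], [0, 0, 0]], [[0, 0, 0], [0, 0, 0]]]' --jaw -0.1

```text
t: 22.35
eef_pos: [671.9, 282.1, 76.0]
tcp_rot: [3.141, -0.56, 0.06]
ft_force: [0.5, 0.0, 0.5]
opening: 0.45
```

```bash
python3 - <<'E'
from seq import *
w=shot('wrist','w16.png');show([])
E
```

```text
t 22.4 pos [671.9 282.1  76. ] zdir [ 0.53   0.031 -0.847] y [ 0.059 -0.998  0.   ] F [-0.1 -0.7  0.7] op 0.447 j [ 0.38  0.63  1.81 -0.79  0.23  2.62]
```

View pics/w16.png

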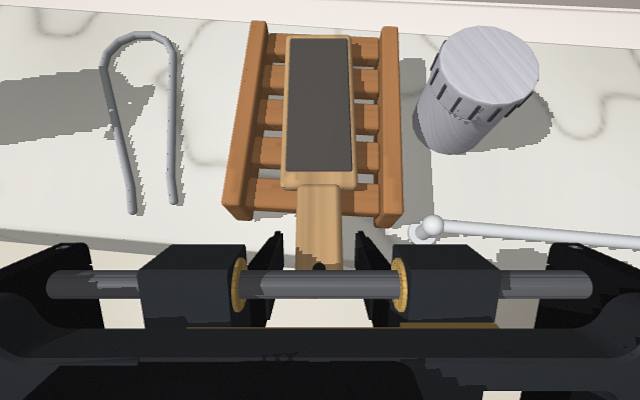

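drive_tool --increments '[[[0, 0, -0.4], [0, 0, 0]], [[0, 0, -0.6], [0, 0, 0]], [[0, 0, -0.8], [0, 0, 0]], [[0, -0.2, -0.8], [0, 0, 0]], [[0, -0.3, -0.8], [0, 0, 0]]]'

```text
t: 22.82
eef_pos: [616.2, 293.4, 163.1]
tcp_rot: [3.141, -0.559, 0.059]
ft_force: [-0.5, 0.1, 0.0]
opening: 0.446
```

drive_tool --increments '[[[-0.5, -0.3, -0.3], [0, 0, 0]], [[-0.5, -0.3, -0.3], [0, 0, 0]], [[-0.5, -0.3, -0.3], [0, 0, 0]], [[0, 0, 0], [0, 0, 0]], [[0, 0, 0], [0, 0, 0]]]'

```text
t: 23.23
eef_pos: [562.5, 318.3, 161.8]
tcp_rot: [3.141, -0.56, 0.061]
ft_force: [0.4, -0.4, -0.5]
opening: 0.45
```

```bash
python3 - <<'E'
from seq import *
t=shot('top','t17.png');sc=shot('scene','s17.png');show([])
cv2.imwrite('pics/m17.png',np.vstack([cv2.resize(t['pixels'][80:200,130:450],None,fx=2.4,fy=2.4,interpolation=2),cv2.resize(sc['pixels'][190:320,180:500],None,fx=2.4,fy=2.4,interpolation=2)]))
for k in ('file','file_tail','file_handle','dish','pot','canister','brush'):
  for n,p in (('t',t),('s',sc)): print(k,n,[(np.round(d['point'],0),round(d['score'],2)) for d in env.tip_of(k,p)[:5] if d['point'][2]>40])
E
```

```text
t 23.3333 pos [563.5 317.7 161.6] zdir [ 0.53   0.032 -0.847] y [ 0.06  -0.998  0.   ] F [-0.5 -1.  -0. ] op 0.451 j [ 0.52  0.42  1.92 -0.7   0.38  2.64]
file t [(array([719., 284., 106.]), 0.68)]
file s [(array([722., 280., 110.]), 0.74)]
file_tail t [(array([807., 292., 111.]), 0.62)]
file_tail s [(array([805., 289., 116.]), 0.77)]
file_handle t [(array([656., 281., 114.]), 0.8)]
file_handle s [(array([658., 284., 114.]), 0.59)]
dish t [(array([714.,  -8.,  80.]), 0.6)]
dish s [(array([712., -12.,  81.]), 0.74)]
pot t [(array([717.,  -9.,  84.]), 0.9)]
pot s [(array([712.,  -9.,  84.]), 0.78)]
canister t [(array([628.,  16., 243.]), 0.29)]
canister s [(array([804., 291., 115.]), 0.66), (array([761., 192.,  82.]), 0.61)]
brush t []
brush s [(array([ 757., -116.,   80.]), 0.86)]
```

View pics/m17.png

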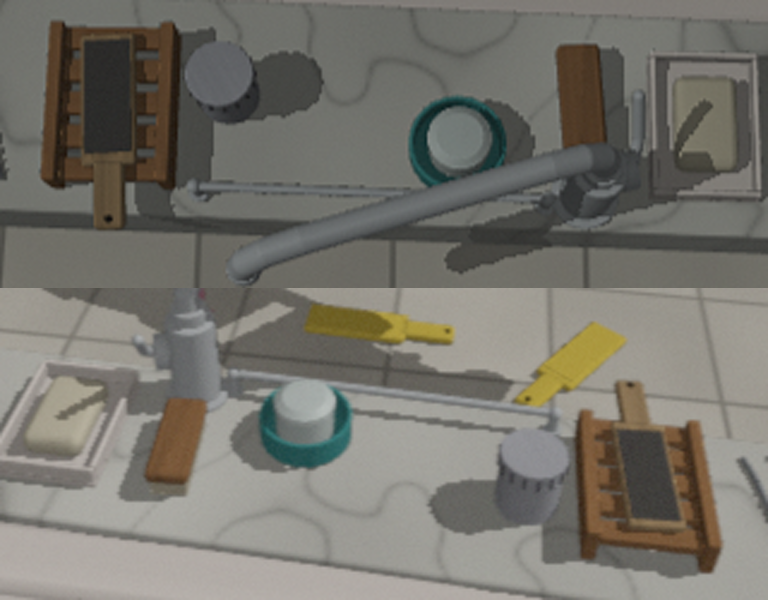

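The file lies flat between the runners at about z 111–116, and dish and pot stand upright on the marble (z≈80/84). The canister and brush have not moved, and the robot touches nothing. Handing in.

```bash
python3 -c "
from cell import env
print(env.job_done())"
```

```text
the job is handed in; nothing more can be done
None
```

I handed the job in at about 24 s, well inside the 46 s limit. The file is on the rack, and the dish and pot are upright on the marble.

**What I did:** I gripped the wooden file by its handle from the robot's side, leaning about 32°. I slid it out level under the rail, which held the dish and pot back until they settled on the marble. I then carried it under the spout outlet and lowered it until it touched the slats (about 6 N). After that I released it and backed off.

**Last checks:**
- **File:** it lies lengthwise between the runners with the handle sticking out at the front. The networks put its tail at z ≈ 111–116, its grip point at z ≈ 114 and its origin at z ≈ 106–110. A file resting on the slats should give 113.5 at the first two and 108 at the origin, so within the networks' error it is flat. It is turned about 3° from the rack.
- **Dish and pot:** the dish is at z ≈ 80–81 and the pot at z ≈ 84, both upright.
- **Canister and brush:** these are where they were. The networks found the canister and the brush in the scene view only. In the top view I checked them by eye.
- **Forces:** the highest wrist reading I saw was about 7 N, and I saw no sign of contact with the mixer.

**What went wrong or disagreed:**
- **Missed grasp:** the first close caught nothing. The real fingertips sat about 29 mm behind the reported TCP along tool z, measured from all three cameras. Nothing was touched, and I corrected for it.
- **Lean at the rack:** I held the tool about 0.005 rad less tilted than at the grasp, because joint 6 was near its limit.

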